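# Reload the analyser's cartridge chute

### The arm

A 6-joint arm with a two-finger parallel gripper is mounted at the origin on the work surface. World frame = base frame: x ahead of the robot, y to its left, z up, the work surface at z = 0. Lengths are in m, angles in degrees, forces in N, time in s.
With the tool pointing down it reaches from about 0.3 to 1 m from the base axis. Payload 5.1 kg.
Tool frame: the origin (TCP) lies on the centre line of the jaws, within the pads' length; the fingertips stand 19 mm ahead of it and the grasp point (between the pads) is the TCP; z points along the fingers, y is the line along which they close (so a half turn about z gives the same grasp; the last joint's range is limited). The gripper opens to 95 mm and grips with 3 to 60 N. Pads are 20 mm wide; open, the fingers measure 119 mm over their backs; the gripper's body (75 mm by 180 mm) begins 59 mm behind the grasp point.
Start: joints at [-76.18, 7.093, 94.555, -0, 78.352, -4.733], TCP at [0.207, -0.616, 0.234] pointing down, gripper open.
Joint ranges: [-149.61, 149.61], [-58.7, 133.49], [1.44, 155.28], [-77.14, 257.14], [18.33, 153.61], [-166.67, 166.67]. Speed limits (degrees/s): [147.25, 147.25, 180, 180, 180, 180].

### API

Orientations are given as [roll, pitch, yaw] about the fixed x, y, z axes, in that order (R = Rz(yaw) Ry(pitch) Rx(roll)).
In Python, from bench import get_obs, snapshot, hand_in gives the robot as it stands.
- The arm moves only by the tool apply_moves, never from a script. Its argument "series" is a list of rows, each a list of 7 numbers: the opening, from 0 (shut) to 1 (fully open), then the shift along the tool's x, y, z in units of 0.025 m (1.0 is 0.025 m), then the turn, a rotation vector about the tool's x, y, z in units of 5 degrees (1.0 is 5 degrees). In form: [[gripper, tx, ty, tz, ax, ay, az], ...]. A call has 1 to 8 rows; each row shifts and turns the commanded pose from where the row before left it, along the tool's axes as they then stand; what a row does not reach is not made up. A row lasts 1/10 s, in which the tool goes at most 50 mm and 8.59 degrees, less where a joint would pass 70% of its speed; a pose out of reach is approached as far as the arm can. A call with a number of a shift or a turn outside -1 to 1 is refused whole. A call with a gripper value outside its range is refused whole. The fingers move at their own pace and stop on an object; the grip force is fixed at half the most. Time passes only in rows, so rows that do not move let the fingers close. It gives the time, the measured TCP pose, the force, the opening and the grip force at its end, in the units of the state.
- get_obs(): the state, without advancing time (a new reading comes with each control period).
- snapshot(name): name is "scene" or "top" or "wrist"; returns a dict with "color" (400x640x3 uint8, red, green, blue), "z_map" (400x640 float32, m along the optical axis (not along the pixel's ray), 0 where there is no reading), "fovy" (degrees; the focal length in pixels is half the picture's height over the tangent of half this angle, whatever the lens; pixels are square), "cx", "cy" (the principal point, pixels), "distortion" ([k1, k2, p1, p2, k3] as OpenCV has them; the pictures are not rectified), "rvec" (rotation vector, rad) and "tvec" (3), from world to camera coordinates, as OpenCV has them; the wrist camera has in their place "tool_from_camera" (4x4, takes a point from camera to tool coordinates, whose origin is the TCP and whose axes are the flange's). Camera axes: x right, y down, z forward; pixel columns grow to the right and rows downward; lengths in m; the calibration is good to about 2 mm. A picture is of the moment at which its call begins: read the wrist's pose just before it.
- hand_in(): hands the job in; it is judged then, once.
The state is a dict: "time": time; "joint_pos": joint angles; "joint_vel": joint speeds; "joint_efforts": joint torques, N m; "eef_pos": TCP position; "tool_rot": TCP orientation; "force": force on the tool from outside, world axes, zero at the start; "moment": the same for the moment, N m; "opening": finger opening in m; "gripper_force": force on a finger pad.
Only numpy, scipy, OpenCV 4.12 (cv2) and the standard library are available. Lean on these libraries where they do the work, as an engineer would, in place of code of your own. Each camera call takes 0.05 s, during which the arm holds its last target. There are 200 camera calls.

### The job

Reload the analyser's reagent feeder. First pull the black interlock plug out of the grey socket and stand it on the bench clear of the socket, then swing the red-handled clamp fully back out of the empty chute and load every reagent cartridge into the chute, foot first and with its blue label facing up, so that they slide down one behind the other against the stop. Then swing the clamp back over so that it rests on the lowest cartridge, and last of all push the plug fully home in its socket again, red end towards the red mark, leaving the other things on the bench where they are.

Things in the scene. Friction and masses are not known exactly. Their poses are not given: they have to be found in the camera images.
- cartridge1: White reagent cartridge with an orange cap band on its top 9 mm; may be absent (None). 24 mm thick (x), 30 mm wide (y), 40 mm tall (z), about 45 g, weighted foot; starts standing on end on the bench. Origin: centre of its foot; z runs from foot to cap; x points out of the face with the blue label (24 x 24 mm patch on the +x face); the other broad face is plain white.
- cartridge2: White reagent cartridge with an orange cap band on its top 9 mm; may be absent (None). 24 mm thick (x), 30 mm wide (y), 40 mm tall (z), about 45 g, weighted foot; starts standing on end on the bench. Origin: centre of its foot; z runs from foot to cap; x points out of the face with the blue label (24 x 24 mm patch on the +x face); the other broad face is plain white.
- cartridge3: White reagent cartridge with an orange cap band on its top 9 mm; may be absent (None). 24 mm thick (x), 30 mm wide (y), 40 mm tall (z), about 45 g, weighted foot; starts standing on end on the bench. Origin: centre of its foot; z runs from foot to cap; x points out of the face with the blue label (24 x 24 mm patch on the +x face); the other broad face is plain white.
- cartridge4: White reagent cartridge with an orange cap band on its top 9 mm; may be absent (None). 24 mm thick (x), 30 mm wide (y), 40 mm tall (z), about 45 g, weighted foot; starts standing on end on the bench. Origin: centre of its foot; z runs from foot to cap; x points out of the face with the blue label (24 x 24 mm patch on the +x face); the other broad face is plain white.
- cartridge5: White reagent cartridge with an orange cap band on its top 9 mm; may be absent (None). 24 mm thick (x), 30 mm wide (y), 40 mm tall (z), about 45 g, weighted foot; starts standing on end on the bench. Origin: centre of its foot; z runs from foot to cap; x points out of the face with the blue label (24 x 24 mm patch on the +x face); the other broad face is plain white.
- channel: Open-topped gravity chute on the feeder, falling away from the robot at 55 degrees; aluminium floor, clear walls. Origin: mid floor at the face of the black rubber stop at the low end; x up the slope along the floor, z normal to the floor (upward), y across. Inside 38 mm wide, walls 26 mm high; floor 205 mm long from stop to open mouth, 30 mm above the bench at the stop, 198 mm at the mouth.
- chute_mouth (a point): Mid floor at the chute's open upper mouth (channel x = 0.205). A cartridge held by its cap end can be slid in here foot first, the fingers staying outside; let go, it slides down by itself and comes to lie on the floor (friction about 0.5). Five end to end take 200 mm. Below the chute: a pillar 60 mm wide on a base plate 210 x 100 x 12 mm.
- clamp (a joint): Over-centre clamp arm at the chute's low end, hinged across it. rad: -0.15 = down in the empty chute, blocking it; 0 = rubber pad resting on a cartridge that lies against the stop; 0.85 = swung fully back away from the robot (end of travel). Its weight (0.35 kg, damped) carries it to whichever end it leans to; balance point about 0.45 rad. Pad 35 mm from the hinge.
- clamp_handle (a point): Centre of the clamp's red handle bar, level, 12 mm thick, lying across the chute (parallel to the hinge) between two steel cheeks with 45 mm of bar free between them; 67 mm from the hinge, 35 mm above the arm's cross piece. With the clamp shut it stands almost straight above the hinge. Can be pinched from above, fingers closing along the chute and opened no wider than about 35 mm.
- clamp_hinge (a point): Centre of the clamp's hinge, 15 mm beyond the stop face and 32 mm off the floor line (channel x = -0.015, z = 0.032). Axis level, parallel to the channel's y; opening carries the handle up and away from the robot.
- plug: Black interlock plug, a plain block 40 (x) by 30 (y) by 38 mm tall (z), about 70 g; it starts home in the socket, upright, and stands on its own on the bench. Red at the upper part of its +x end. Origin: centre of its underside; z up. Its whole lower part is the plug: it goes straight down into the hole as it stands.
- plug_red (a point): Top edge of the plug's red end, at its (20, 0, 38) mm.
- socket: Grey socket block fixed to the bench, 90 (x) by 76 (y) by 40 mm high, with one rectangular hole 43 (x) by 33 (y) mm, 18 mm deep, opening upwards, and a red mark on top on the +x side of the hole. Origin: centre of the underside; seated, the plug's underside is 22 mm above the bench and 20 mm of it stands out.
- socket_hole (a point): Centre of the socket hole's mouth, at the block's top (40 mm above the bench).
- beaker: Empty glass beaker, 68 mm wide, 85 mm high; a bystander, leave alone. Origin: centre of its underside.
- blue_bottle: Amber bottle with blue cap, 70 mm wide, 150 mm high; a bystander, leave alone. Origin: centre of its underside.
- white_bottle: White bottle, 56 mm wide, 130 mm high; a bystander, leave alone. Origin: centre of its underside.
- sample_jar: Small clear jar with red lid, 48 mm wide, 60 mm high; a bystander, leave alone. Origin: centre of its underside.
- marker: Pink marker pen lying on the bench, 14 mm thick, about 120 mm long; a bystander, leave alone. Origin: under its middle.
- meter: Blue handheld meter lying flat, 170 x 75 x 32 mm; a bystander, leave alone. Origin: centre of its underside.
- tissue_box: Small cardboard box, 60 x 90 x 50 mm; a bystander, leave alone. Origin: centre of its underside.

How it is judged:
By the outcome, as a careful person would: the job done as asked, in the order asked, and still so for the second after the job is handed in, with the robot touching nothing.
Of cartridge1, cartridge2, cartridge3, cartridge4, cartridge5 only 3 to 5 are there at a start; the rules pass over those that are not, and their reading is None.
At some moment in a run one of plug, cartridge1, cartridge2, cartridge3, cartridge4, cartridge5 may be knocked a few centimetres aside while the robot is not near it.
It also fails if it takes over 210 s, if anything falls off the work surface, if the arm or the gripper's body presses on something with over 40 N, if the wrist force passes 120 N, or if a joint passes its speed limit or range.

## Working session

There is one attempt and no reset: what is moved stays moved. The work goes in short steps, Python scripts to look and compute and a tool call to move; the robot and the scene stay as the last step left them, time stands still between calls to the robot, and variables do not carry over. Pictures are saved under pics/ and viewed, at most 14 in all, crops included, and the job is handed in when it is done.

Besides the shell and the picture viewer there is one more tool, called by a JSON object that holds its "op" and its "data", one argument or row to a line. apply_moves: Moves the arm, as the interface text tells. Its arguments: {"type":"object","properties":{"series":{"type":"array"}},"required":["series"]}

```bash
mkdir -p pics; ls
cat > h.py <<'E'
import numpy as np, cv2
from scipy.spatial.transform import Rotation as R
from bench import get_obs, snapshot, hand_in
def K(s):
    h,w=s["color"].shape[:2]; f=h/2/np.tan(np.radians(s["fovy"])/2)
    return np.array([[f,0,s["cx"]],[0,f,s["cy"]],[0,0,1.]])
def pose(s,o=None):
    "camera->world R,t"
    if "rvec" in s:
        Rc=cv2.Rodrigues(np.array(s["rvec"],float))[0]; return Rc.T,-Rc.T@np.array(s["tvec"],float).ravel()
    T=np.array(s["tool_from_camera"]); Rt=R.from_euler("xyz",o["tool_rot"],degrees=True).as_matrix()
    return Rt@T[:3,:3],Rt@T[:3,3]+np.array(o["eef_pos"])
def rays(s,px,o=None):
    u=cv2.undistortPoints(np.array(px,float).reshape(-1,1,2),K(s),np.array(s["distortion"],float)).reshape(-1,2)
    Rw,t=pose(s,o); return t,np.c_[u,np.ones(len(u))]@Rw.T
def plane(s,px,z,o=None):
    t,d=rays(s,px,o); return t+d*((z-t[2])/d[:,2])[:,None]
def cloud(s,o=None):
    h,w=s["z_map"].shape; v,u=np.mgrid[:h,:w]
    t,d=rays(s,np.c_[u.ravel(),v.ravel()],o); return (t+d*s["z_map"].reshape(-1,1)).reshape(h,w,3)
def snap(n,fn=None):
    o=get_obs(); s=snapshot(n)
    if fn: cv2.imwrite("pics/"+fn,s["color"][:,:,::-1])
    return s,o
E
python3 - <<'E'
from h import *
for n in("scene","top"):
    s,o=snap(n,n+"0.png"); print(n,s["fovy"],pose(s)[1],pose(s)[0][:,2],s["distortion"])
print(o)
s,o=snap("wrist"); print(s["tool_from_camera"])
E
```

```text
pics
scene 54.737992865361825 [1.48271964 0.00546136 0.78338193] [-0.831685    0.00334389 -0.55523767] [0.02690972 0.         0.         0.         0.        ]
top 42.31991267532224 [ 0.26342101 -0.01370135  1.53083274] [ 0.173361    0.02652129 -0.98450119] [-0.03872992  0.          0.          0.          0.        ]
{'time': 0.05, 'joint_pos': array([-7.61794447e+01,  7.13472369e+00,  9.46315064e+01, -2.13030736e-03,
        7.83531029e+01, -4.73237931e+00]), 'joint_vel': array([ 0.06308808, -0.06187667, -0.1210181 ,  0.10002808, -0.02469017,
        0.0284541 ]), 'joint_efforts': array([ 1.09733726e-03, -4.19166756e+01, -3.61385465e+01,  7.78689003e-02,
        4.63117857e-02, -7.02103830e-05]), 'eef_pos': array([ 0.20664088, -0.61565288,  0.23239972]), 'tool_rot': array([-1.79880902e+02, -7.76673571e-03,  1.85533588e+01]), 'force': array([ 0.15852899, -0.16792502,  0.84824757]), 'moment': array([ 0.03753277, -0.01728656,  0.04170165]), 'gripper_force': 0.0, 'opening': 0.0946968409329968}
[[-3.60385292e-04 -9.66505632e-01 -2.56645152e-01  7.19869302e-02]
 [ 9.99999868e-01 -2.54292699e-04 -4.46569586e-04  4.01256604e-04]
 [ 3.66349032e-04 -2.56645279e-01  9.66505596e-01 -1.51598148e-01]
 [ 0.00000000e+00  0.00000000e+00  0.00000000e+00  1.00000000e+00]]
```

View pics/scene0.png

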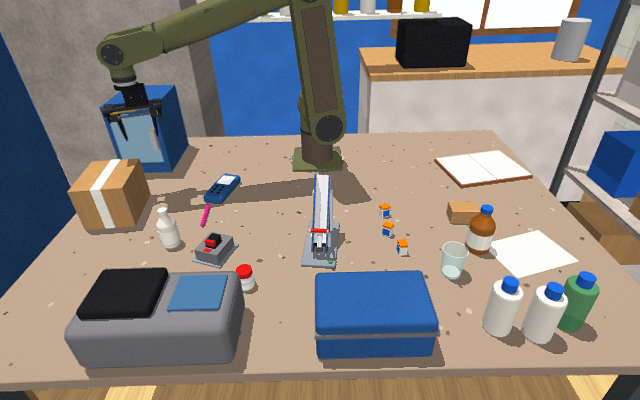

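View pics/top0.png

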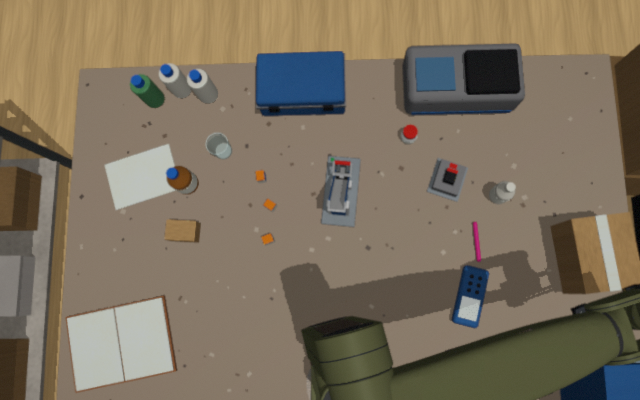

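The scene view shows the chute in the centre (~320,215), three cartridges to its right (385,210), (388,229) and (402,246), and the socket with plug at (213,245). The top view shows the same: orange caps at (261,176), (269,204), (267,239), the plug at (450,176) and the chute at (342,190).

```bash
cat > m.py <<'E'
from h import *
def blobs(s,lo,hi,amin,o=None):
    hsv=cv2.cvtColor(s["color"],cv2.COLOR_RGB2HSV); m=cv2.inRange(hsv,np.array(lo),np.array(hi))
    n,l,st,c=cv2.connectedComponentsWithStats(m); P=cloud(s,o); r=[]
    for i in range(1,n):
        if st[i,4]>=amin:
            q=P[l==i]; r.append((st[i,4],c[i].round(1),np.median(q,0).round(4),l==i))
    return r,P
E
python3 - <<'E'
from m import *
np.set_printoptions(suppress=True)
for n in("top","scene"):
    s,o=snap(n)
    for nm,lo,hi in(("orange",(8,180,150),(18,255,255)),("red",(0,180,120),(5,255,255)),("red2",(174,180,120),(180,255,255)),("blue",(100,150,100),(115,255,255))):
        for b in blobs(s,lo,hi,8 if nm!="orange" else 15)[0]: 
            if b[0]<400: print(n,nm,b[0],b[1],b[2])
    P=cloud(s); ok=s["z_map"]>0
    for nm,c in(("chute",(0.55,0.0)),):
        m=ok&(P[...,2]>0.02)&(abs(P[...,0]-.57)<.2)&(abs(P[...,1]+.05)<.13)&(P[...,2]<.3)
        q=P[m]; print(nm,len(q),q.min(0),q.max(0))
        if n=="top": np.save("chute.npy",q)
    cv2.imwrite(f"pics/z_{n}.png",cv2.resize(s["color"][:,:,::-1][110:260,225:375] if n=="top" else s["color"][:,:,::-1][165:285,185:425],None,fx=3.3,fy=3.3,interpolation=cv2.INTER_CUBIC))
E
```

```text
top orange 65 [259.4 175. ] [0.6064 0.2468 0.0399]
top orange 70 [269.  204.2] [0.5176 0.2177 0.0399]
top orange 73 [267.  238.4] [0.4173 0.2237 0.0379]
top red 141 [409.9 131.2] [ 0.7245 -0.2012  0.0601]
top red 42 [342.3 162.6] [0.621  0.0005 0.1082]
top red 24 [453.  165.5] [ 0.6217 -0.3263  0.0402]
top red 28 [451.5 170.2] [ 0.603  -0.3164  0.0613]
top blue 79 [165.5  69.4] [0.8983 0.5027 0.1546]
top blue 83 [194.4  74.9] [0.878  0.418  0.1542]
top blue 91 [136.1  80.1] [0.8677 0.5882 0.1536]
top blue 90 [171.8 172.9] [0.5932 0.473  0.1489]
top blue 11 [486.5 273.8] [ 0.3036 -0.4058  0.0315]
top blue 148 [466.2 320.2] [ 0.173  -0.3398  0.0315]
chute 1045 [ 0.46241866 -0.17992988  0.02018714] [0.73140663 0.06066306 0.21472931]
scene orange 48 [384.5 206.3] [0.4242 0.2232 0.0381]
scene orange 224 [483.  223.1] [0.6151 0.4659 0.1059]
scene orange 58 [387.7 224.8] [0.5247 0.2178 0.038 ]
scene orange 62 [402.4 242.8] [0.6137 0.2465 0.0386]
scene red 53 [318.5 230.2] [0.6281 0.0024 0.1061]
scene red 64 [209.9 242.4] [ 0.6082 -0.3176  0.0561]
scene red 22 [206.7 249.7] [ 0.6236 -0.3256 
[... 551 characters left out ...]
ne blue 309 [217.8 192.9] [ 0.3084 -0.3631  0.0285]
scene blue 50 [313.6 203.7] [ 0.5476 -0.0104  0.1409]
scene blue 15 [328. 202.] [0.55   0.0306 0.144 ]
scene blue 102 [486.5 209.2] [0.6038 0.4726 0.1472]
scene blue 28 [386.1 212.9] [0.4297 0.229  0.0148]
scene blue 10 [327.  223.5] [0.5826 0.0262 0.093 ]
scene blue 36 [385.7 231.8] [0.5299 0.2122 0.0144]
scene blue 9 [312. 241.] [ 0.6101 -0.0191  0.048 ]
scene blue 8 [397.8 249.2] [0.6137 0.2353 0.0142]
scene blue 270 [585.5 279.8] [0.8794 0.5836 0.1516]
scene blue 230 [509.8 284.4] [0.8892 0.4153 0.152 ]
scene blue 273 [553.9 290.8] [0.9088 0.5    0.1522]
chute 1461 [ 0.47177737 -0.17896254  0.02004245] [0.73568806 0.04467322 0.21297705]
```

View pics/z_scene.png

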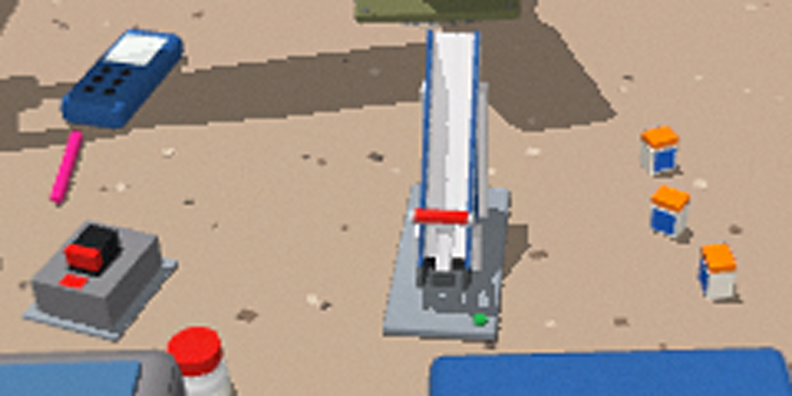

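The crop shows three cartridges: labels on A and B face roughly towards the camera and C's faces left, at crop (713,270). The plug's red end faces the red mark at crop (85,265), and the clamp's red bar is at (440,216).

```bash
cat > go.py <<'E'
from h import *
np.set_printoptions(suppress=True,precision=2)
def go(p,rot,o=None,c=None):
    "rot [roll,pitch,yaw]; prints turn (5deg units, tool axes) and shift (25mm units) in current axes / in final axes"
    o=o or get_obs(); R0=R.from_euler("xyz",o["tool_rot"],degrees=True); R1=R.from_euler("xyz",rot,degrees=True)
    d=np.array(p)-o["eef_pos"]; print("turn",np.degrees((R0.inv()*R1).as_rotvec())/5,"shift now",R0.inv().apply(d)/.025,"shift after",R1.inv().apply(d)/.025)
E
python3 -c "
from go import *
go([0.60,-0.31,0.19],[180,0,-28])"
```

```text
turn [-0.01  0.    9.31] shift now [18.81 -6.6   1.73] shift after [  8.15 -18.19   1.72]
```

{"op": "apply_moves", "data": {
  "series": [
    [1, 1, -0.35, 0, 0, 0, 0],
    [1, 1, -0.35, 0, 0, 0, 0],
    [1, 1, -0.35, 0, 0, 0, 0],
    [1, 1, -0.35, 0, 0, 0, 0],
    [1, 1, -0.35, 0, 0, 0, 0],
    [1, 1, -0.35, 0, 0, 0, 0],
    [1, 1, -0.35, 0, 0, 0, 0],
    [1, 1, -0.35, 0, 0, 0, 0]
  ]
}}

```text
time: 1.05
eef_pos: [0.3749, -0.4854, 0.2336]
tool_rot: [-180.0, 0.0, 18.6]
force: [-0.0, -0.2, -0.0]
opening: 0.0951
gripper_force: 0.0
```

{"op": "apply_moves", "data": {
  "series": [
    [1, 1, -0.35, 0, 0, 0, 0],
    [1, 1, -0.35, 0, 0, 0, 0],
    [1, 1, -0.35, 0, 0, 0, 0],
    [1, 1, -0.35, 0, 0, 0, 0],
    [1, 1, -0.35, 0, 0, 0, 0],
    [1, 1, -0.35, 0, 0, 0, 0],
    [1, 1, -0.35, 0, 0, 0, 0],
    [1, 1, -0.35, 0, 0, 0, 0]
  ]
}}

```text
time: 1.85
eef_pos: [0.5422, -0.3554, 0.2335]
tool_rot: [-180.0, 0.0, 18.6]
force: [0.4, -0.4, 0.4]
opening: 0.0946
gripper_force: 0.0
```

{"op": "apply_moves", "data": {
  "series": [
    [1, 1, -0.35, 0, 0, 0, 0],
    [1, 1, -0.35, 0, 0, 0, 0],
    [1, 0.8, -0.3, 0, 0, 0, 0],
    [1, 0, 0, 0.4, 0, 0, 1],
    [1, 0, 0, 0.4, 0, 0, 1],
    [1, 0, 0, 0.4, 0, 0, 1],
    [1, 0, 0, 0.4, 0, 0, 1],
    [1, 0, 0, 0, 0, 0, 1]
  ]
}}

```text
time: 2.65
eef_pos: [0.5989, -0.3096, 0.1911]
tool_rot: [-179.9, 0.2, -6.6]
force: [-0.3, 0.0, -1.0]
opening: 0.0951
gripper_force: 0.0
```

{"op": "apply_moves", "data": {
  "series": [
    [1, 0, 0, 0, 0, 0, 1],
    [1, 0, 0, 0, 0, 0, 1],
    [1, 0, 0, 0, 0, 0, 1],
    [1, 0, 0, 0, 0, 0, 1],
    [1, 0, 0, 0, 0, 0, 0.3],
    [1, 0, 0, 0, 0, 0, 0],
    [1, 0, 0, 0, 0, 0, 0],
    [1, 0, 0, 0, 0, 0, 0]
  ]
}}

```text
time: 3.45
eef_pos: [0.5998, -0.3102, 0.1936]
tool_rot: [-180.0, 0.0, -27.9]
force: [-0.2, -0.0, 0.2]
opening: 0.0948
gripper_force: 0.0
```

Run:
```python
from m import *
np.set_printoptions(suppress=True,precision=4)
s,o=snap("wrist","w1.png"); print(o["eef_pos"],o["tool_rot"],o["force"])
r,P=blobs(s,(0,150,100),(6,255,255),30,o)
for b in r: print(b[:3])
for nm,lo,hi in(("plugtop",.055,.063),("socktop",.036,.044)):
    q=P[(s["z_map"]>0)&(P[...,2]>lo)&(P[...,2]<hi)&(np.hypot(P[...,0]-.6,P[...,1]+.315)<.08)]
    print(nm,len(q),cv2.minAreaRect((q[:,:2]*1000).astype(np.float32)))
```

```text
[ 0.5998 -0.3102  0.1936] [-179.998     0.0034  -27.9034] [-0.204  -0.0328  0.2158]
(np.int32(1701), array([148.2, 136.9]), array([ 0.725 , -0.2034,  0.0606]))
(np.int32(281), array([318.5, 170.5]), array([ 0.6214, -0.3259,  0.0413]))
(np.int32(375), array([321.3, 193.2]), array([ 0.6035, -0.3191,  0.0606]))
plugtop 1285 ((588.6922607421875, -313.24505615234375), (30.541717529296875, 40.549137115478516), 70.32697296142578)
socktop 4841 ((587.9508056640625, -313.358154296875), (75.27006530761719, 90.79750061035156), 70.0091323852539)
```

View pics/w1.png

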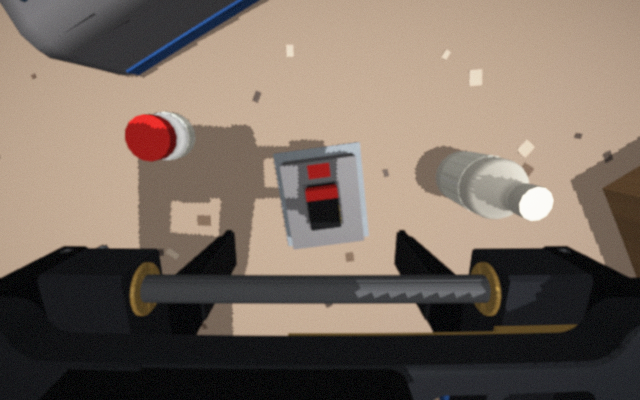

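The wrist picture shows the plug in the socket at (323,205), red end upward towards the mark at (318,170); jar and white bottle are well clear. Plug and socket agree: centre (0.5885, −0.3133), yaw −20°.

```bash
python3 -c "
from go import *
go([0.5885,-0.3133,0.063],[180,0,-20])"
```

```text
turn [-0.    0.   -1.58] shift now [-0.34  0.32  5.23] shift after [-0.38  0.27  5.23]
```

{"op": "apply_moves", "data": {
  "series": [
    [0.6, 0, 0, 0, 0, 0, -1],
    [0.6, 0, 0, 0, 0, 0, -0.6],
    [0.6, -0.38, 0.27, 1, 0, 0, 0],
    [0.6, 0, 0, 1, 0, 0, 0],
    [0.6, 0, 0, 1, 0, 0, 0],
    [0.6, 0, 0, 1, 0, 0, 0],
    [0.6, 0, 0, 0.7, 0, 0, 0],
    [0.6, 0, 0, 0.5, 0, 0, 0]
  ]
}}

```text
time: 4.3
eef_pos: [0.5881, -0.313, 0.062]
tool_rot: [-180.0, 0.1, -19.9]
force: [-0.6, -0.1, -0.5]
opening: 0.0571
gripper_force: 0.0
```

{"op": "apply_moves", "data": {
  "series": [
    [0.6, 0, 0, 0, 0, 0, 0],
    [0, 0, 0, 0, 0, 0, 0],
    [0, 0, 0, 0, 0, 0, 0],
    [0, 0, 0, 0, 0, 0, 0],
    [0, 0, 0, 0, 0, 0, 0],
    [0, 0, 0, 0, 0, 0, 0],
    [0, 0, 0, 0, 0, 0, 0]
  ]
}}

```text
time: 5.0
eef_pos: [0.5891, -0.3137, 0.0647]
tool_rot: [180.0, -0.1, -19.9]
force: [-0.4, 0.0, 4.2]
opening: 0.0297
gripper_force: 30.0
```

{"op": "apply_moves", "data": {
  "series": [
    [0, 0, 0, -0.3, 0, 0, 0],
    [0, 0, 0, -0.8, 0, 0, 0],
    [0, 0, 0, -0.9, 0, 0, 0],
    [0, -1, 0, 0, 0, 0, 0],
    [0, -1, 0, 0, 0, 0, 0],
    [0, -1, 0, 0, 0, 0, 0],
    [0, -1, 0, 0, 0, 0, 0],
    [0, -1, 0, 0, 0, 0, 0]
  ]
}}

```text
time: 5.8
eef_pos: [0.4699, -0.2702, 0.1136]
tool_rot: [-180.0, 0.0, -19.9]
force: [0.6, 0.2, 0.1]
opening: 0.0303
gripper_force: 30.0
```

{"op": "apply_moves", "data": {
  "series": [
    [0, -1, 0, 0, 0, 0, 0],
    [0, 0, 0, 1, 0, 0, 0],
    [0, 0, 0, 1, 0, 0, 0],
    [0, 0, 0, 0.6, 0, 0, 0],
    [0, 0, 0, 0.15, 0, 0, 0],
    [0, 0, 0, 0, 0, 0, 0],
    [0, 0, 0, 0, 0, 0, 0]
  ]
}}

```text
time: 6.5
eef_pos: [0.4485, -0.2627, 0.0459]
tool_rot: [180.0, -0.1, -19.9]
force: [0.1, -1.6, -0.7]
opening: 0.0299
gripper_force: 30.0
```

{"op": "apply_moves", "data": {
  "series": [
    [0, 0, 0, 0.1, 0, 0, 0],
    [0, 0, 0, 0, 0, 0, 0],
    [0.6, 0, 0, 0, 0, 0, 0],
    [0.6, 0, 0, 0, 0, 0, 0],
    [0.6, 0, 0, -0.5, 0, 0, 0],
    [0.6, 0, 0, -1, 0, 0, 0],
    [0.6, 0, 0, -1, 0, 0, 0],
    [0.6, 0, 0, -1, 0, 0, 0]
  ]
}}

```text
time: 7.3
eef_pos: [0.4477, -0.2623, 0.1319]
tool_rot: [180.0, -0.0, -19.9]
force: [-0.1, -0.7, -0.3]
opening: 0.0571
gripper_force: 0.0
```

```bash
python3 -c "
from go import *
o=get_obs();print(o['eef_pos'],o['force'])
go([0.5,0.0,0.33],[180,0,0])"
```

```text
[ 0.45 -0.26  0.13] [-0.07 -0.68 -0.27]
turn [ 0.   -0.01 -3.99] shift now [ -1.61 -10.57  -7.93] shift after [  2.09 -10.49  -7.92]
```

{"op": "apply_moves", "data": {
  "series": [
    [0.6, 0, 0, -1, 0, 0, 0],
    [0.6, 0, 0, -1, 0, 0, -1],
    [0.6, 0, 0, -1, 0, 0, -1],
    [0.6, 0, 0, -1, 0, 0, -1],
    [0.6, 0, 0, -1, 0, 0, -1],
    [0.6, 0.2, -1, -1, 0, 0, 0],
    [0.6, 0.2, -1, -1, 0, 0, 0],
    [0.6, 0.2, -1, -1, 0, 0, 0]
  ]
}}

```text
time: 8.1
eef_pos: [0.4623, -0.1864, 0.3322]
tool_rot: [180.0, -0.1, 0.0]
force: [0.3, -0.4, -1.4]
opening: 0.0569
gripper_force: 0.0
```

{"op": "apply_moves", "data": {
  "series": [
    [0.6, 0.2, -1, 0, 0, 0, 0],
    [0.6, 0.2, -1, 0, 0, 0, 0],
    [0.6, 0.2, -1, 0, 0, 0, 0],
    [0.6, 0.2, -1, 0, 0, 0, 0],
    [0.6, 0.2, -1, 0, 0, 0, 0],
    [0.6, 0.2, -1, 0, 0, 0, 0],
    [0.6, 0.2, -1, 0, 0, 0, 0],
    [0.6, 0, -0.5, 0, 0, 0, 0]
  ]
}}

```text
time: 8.9
eef_pos: [0.4974, 0.0019, 0.3309]
tool_rot: [-180.0, -0.1, 0.2]
force: [0.9, -0.0, 0.0]
opening: 0.0569
gripper_force: 0.0
```

{"op": "apply_moves", "data": {
  "series": [
    [0.6, 0, 0, 0, 0, 0, 0],
    [0.6, 0, 0, 0, 0, 0, 0]
  ]
}}

```text
time: 9.1
eef_pos: [0.4972, -0.0, 0.3303]
tool_rot: [180.0, -0.0, 0.1]
force: [0.8, 0.6, 0.2]
opening: 0.0571
gripper_force: 0.0
```

Run:
```python
from m import *
np.set_printoptions(suppress=True,precision=4)
s,o=snap("wrist","w2.png"); print(o["eef_pos"],o["tool_rot"],o["force"])
r,P=blobs(s,(0,150,100),(6,255,255),60,o)
for b in r:
    q=P[b[3]]; q=q[q[:,2]>b[2][2]-.008]; print(b[0],b[1],b[2],cv2.minAreaRect((q[:,:2]*1000).astype(np.float32)))
np.save("w2.npy",P)
# floor plane: points with known slope 55 deg
m=(s["z_map"]>0)&(abs(P[...,1])<.06)&(P[...,2]>.05)&(P[...,2]<.25)&(P[...,0]>.4)&(P[...,0]<.7)
q=P[m]
for x in np.arange(.44,.66,.01):
    k=q[abs(q[:,0]-x)<.002]
    if len(k): print(round(x,3),len(k),"y",k[:,1].min(),k[:,1].max(),"z10/50/90",np.percentile(k[:,2],[5,50,95]))
```

```text
[ 0.4972 -0.      0.3303] [179.9628  -0.0207   0.0604] [0.8451 0.6089 0.2298]
371 [476.4   5.8] [ 0.7125 -0.2003  0.0603] ((653.1156005859375, -104.73050689697266), (27.11851692199707, 266.411865234375), 32.951683044433594)
378 [314.   75.5] [0.6212 0.0008 0.1092] ((599.4100341796875, 4.514486312866211), (43.30964279174805, 57.759788513183594), 80.29610443115234)
151 [550.1  86.4] [ 0.6213 -0.3251  0.0411] ((600.4397583007812, -168.29388427734375), (18.487985610961914, 341.16021728515625), 7.406853199005127)
147 [491.2 197.9] [ 0.4615 -0.2653  0.0385] ((460.82305908203125, -266.5369567871094), (29.761333465576172, 10.991509437561035), 69.49649047851562)
0.47 115 y -0.00433571383795931 0.03990917403657557 z10/50/90 [0.1956 0.1971 0.1989]
0.48 236 y -0.005134794267048573 0.03893614416666835 z10/50/90 [0.1832 0.1884 0.2038]
0.49 251 y -0.013592691210077163 0.044521809852797696 z10/50/90 [0.1552 0.174  0.2122]
0.5 269 y -0.01455067594639588 0.04435922288917246 z10/50/90 [0.1544 0.1602 0.2119]
0.51 234 y -0.009197939563738967 0.04280136355331262 z10/50/90 [0.1407 0.1467 0.1974]
0.52 191 y
[... 321 characters left out ...]
 0.0891 0.1405]
0.56 127 y -0.014254738402788238 0.030225222671865795 z10/50/90 [0.0693 0.0742 0.1263]
0.57 123 y -0.02213707858641022 0.03496782099033234 z10/50/90 [0.0511 0.0591 0.1098]
0.58 44 y -0.02332736169814872 0.034831606110548786 z10/50/90 [0.0503 0.0828 0.0988]
0.59 89 y -0.022846157076805904 0.027026902357112238 z10/50/90 [0.0768 0.0797 0.084 ]
0.6 115 y -0.02346901466534027 0.029369053164051508 z10/50/90 [0.0645 0.0789 0.0902]
0.61 79 y -0.025049415825125602 0.028300769584104397 z10/50/90 [0.0541 0.0603 0.1005]
0.62 173 y -0.02664939731467285 0.027493349537559744 z10/50/90 [0.1035 0.1088 0.1107]
0.63 21 y 0.001964360767963506 0.026125573294088242 z10/50/90 [0.1027 0.1053 0.1082]
```

View pics/w2.png

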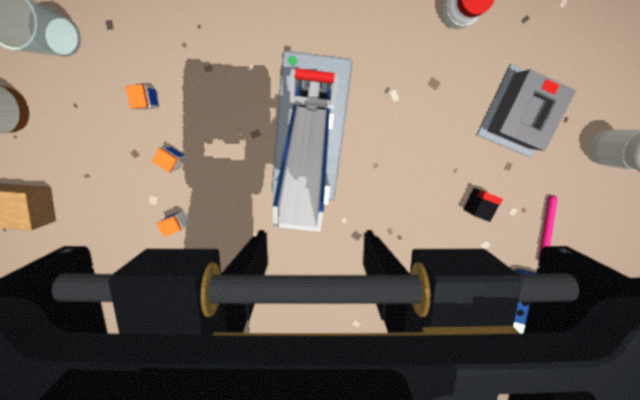

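The wrist view shows the chute mouth at (300,228), the clamp's red bar at (314,75), the plug standing free at (482,203) with the empty socket at (540,115), and caps at (140,96), (165,160), (170,225) with labels visible on their right or upper-right sides.

Run:
```python
from m import *
np.set_printoptions(suppress=True,precision=4)
s,o=snap("wrist"); P=cloud(s,o)
m=(s["z_map"]>0)&(P[...,0]>.475)&(P[...,0]<.56)&(P[...,1]>-.03)&(P[...,1]<.05)
zf=.1602-1.428*(P[...,0]-.5)
fl=m&(abs(P[...,2]-zf)<.009)
A=np.c_[P[fl][:,:2],np.ones(fl.sum())]; c=np.linalg.lstsq(A,P[fl][:,2],rcond=None)[0]
n=np.array([-c[0],-c[1],1]); print("floor slope",np.degrees(np.arctan(np.hypot(c[0],c[1]))),"heading",np.degrees(np.arctan2(-c[1],-c[0])),c,np.std(A@c-P[fl][:,2]))
hsv=cv2.cvtColor(s["color"],cv2.COLOR_RGB2HSV); bl=cv2.inRange(hsv,np.array((100,100,40)),np.array((125,255,255)))>0
d=(P@n-0-c[2]+0)/np.linalg.norm(n)
for side in(0,1):
    k=m&bl&(d>.018)&(d<.032)&((P[...,1]>.01)==bool(side)); q=P[k]; 
    if len(q)>5:
        f=np.polyfit(q[:,0],q[:,1],1); print("rim",side,len(q),"dist",np.median(d[k]),"heading",np.degrees(np.arctan(f[0])),"y@.5,.55",np.polyval(f,[.5,.55]))
r,_=blobs(s,(0,150,100),(6,255,255),60,o); 
b=[b for b in r if abs(b[2][1])<.05][0]; q=P[b[3]]; q=q[q[:,2]>.095]; f=np.polyfit(q[:,1],q[:,0],1); print("bar",np.median(q,0),q.min(0),q.max(0),np.degrees(-np.arctan(f[0])))
for b in blobs(s,(8,150,120),(18,255,255),60,o)[0]:
    q=P[b[3]]; q=q[(q[:,2]>.036)&(q[:,2]<.045)]
    if len(q)>30: print("cap",b[1],len(q),q.mean(0),cv2.minAreaRect((q[:,:2]*1000).astype(np.float32)))
for b in blobs(s,(100,120,60),(120,255,255),15,o)[0]:
    if b[2][1]>.1: print("label",b[0],b[1],b[2])
```

```text
floor slope 54.944226540950446 heading -6.350735695474239 [-1.4164  0.1576  0.8652] 0.0014219026649290537
rim 0 231 dist 0.02779657835180895 heading -6.532684582523507 y@.5,.55 [-0.0063 -0.012 ]
rim 1 252 dist 0.028045239156024207 heading -6.2510657392535505 y@.5,.55 [0.0354 0.0299]
bar [0.6212 0.0004 0.109 ] [ 0.5693 -0.0211  0.1016] [0.629  0.0221 0.4818] -6.074565775072768
cap [136.2  96.2] 391 [0.6067 0.2462 0.0405] ((606.7513427734375, 246.52801513671875), (29.174907684326172, 23.69976806640625), 6.7438154220581055)
cap [164.  159.6] 341 [0.5188 0.2172 0.0404] ((518.37060546875, 217.41505432128906), (29.6285400390625, 23.765018463134766), 56.63520431518555)
cap [168.4 226. ] 282 [0.4176 0.2229 0.0405] ((417.10784912109375, 223.47891235351562), (22.677021026611328, 30.209054946899414), 20.832788467407227)
label 103 [152.2  96.4] [0.608  0.2354 0.0168]
label 52 [174.  151.4] [0.5287 0.2113 0.0188]
```

```bash
python3 -c "
from go import *
go([0.5908,0.0044,0.117],[180,0,-6.4])"
```

```text
turn [ 0.   -0.    1.28] shift now [ 3.74 -0.2   8.52] shift after [ 3.7  -0.61  8.52]
```

{"op": "apply_moves", "data": {
  "series": [
    [0, 0, 0, 0, 0, 0, 0.65],
    [0, 0, 0, 0, 0, 0, 0.65],
    [0, 1, -0.3, 1, 0, 0, 0],
    [0, 1, -0.3, 1, 0, 0, 0],
    [0, 1, 0, 1, 0, 0, 0],
    [0, 0.7, 0, 1, 0, 0, 0],
    [0, 0, 0, 1, 0, 0, 0],
    [0, 0, 0, 1, 0, 0, 0]
  ]
}}

```text
time: 10.0
eef_pos: [0.5913, 0.0036, 0.1786]
tool_rot: [180.0, 0.0, -6.5]
force: [0.2, -0.2, 0.1]
opening: 0.0014
gripper_force: 0.0
```

{"op": "apply_moves", "data": {
  "series": [
    [0, 0, 0, 1, 0, 0, 0],
    [0, 0, 0, 1, 0, 0, 0],
    [0, 0, 0, 0.5, 0, 0, 0],
    [0, 0, 0, 0, 0, 0, 0],
    [0, 0, 0, 0, 0, 0, 0]
  ]
}}

```text
time: 10.5
eef_pos: [0.5915, 0.0044, 0.1183]
tool_rot: [180.0, -0.1, -6.5]
force: [0.2, 0.6, 0.2]
opening: 0.0
gripper_force: 0.0
```

{"op": "apply_moves", "data": {
  "series": [
    [0, 0.4, 0, 0, 0, 0, 0],
    [0, 0.4, 0, 0, 0, 0, 0],
    [0, 0.3, 0, 0, 0, 0, 0],
    [0, 0.2, 0, 0, 0, 0, 0]
  ]
}}

```text
time: 10.9
eef_pos: [0.6247, 0.001, 0.1182]
tool_rot: [180.0, -0.1, -6.4]
force: [-0.8, -1.1, 1.8]
opening: 0.0005
gripper_force: 0.8
```

{"op": "apply_moves", "data": {
  "series": [
    [0, 0.25, 0, 0.05, 0, 0, 0],
    [0, 0.25, 0, 0.1, 0, 0, 0],
    [0, 0.25, 0, 0.1, 0, 0, 0],
    [0, 0.25, 0, 0.1, 0, 0, 0],
    [0, 0.15, 0, 0, 0, 0, 0],
    [0, 0, 0, 0, 0, 0, 0],
    [0, 0, 0, 0, 0, 0, 0],
    [0, 0, 0, 0, 0, 0, 0]
  ]
}}

```text
time: 11.7
eef_pos: [0.6524, -0.0021, 0.1093]
tool_rot: [-180.0, -0.1, -6.4]
force: [0.5, -0.2, 0.6]
opening: 0.0005
gripper_force: 0.0
```

Run:
```python
from m import *
for i in range(1):
    s,o=snap("scene")
    for b in blobs(s,(0,180,120),(5,255,255),15)[0]:
        if abs(b[2][1])<.06: print(b[:3])
print(o["force"])
```

```text
(np.int32(61), array([316.8, 246.4]), array([ 0.6765, -0.0041,  0.0878]))
[ 0.51121438 -0.22953886  0.6285657 ]
```

```bash
cat > plan.py <<'E'
from h import *
np.set_printoptions(suppress=True,precision=2)
M=np.array([0.473,0.0176,0.198]); a=np.radians(-6.4); h=np.array([np.cos(a),np.sin(a),0])
u=-np.cos(np.radians(55))*h+[0,0,np.sin(np.radians(55))]; n=np.sin(np.radians(55))*h+[0,0,np.cos(np.radians(55))]
def ins(flip=1): return R.from_matrix(np.c_[flip*n,np.cross(-u,flip*n),-u])
def down(yaw): return R.from_euler("xyz",[180,0,yaw],degrees=True)
def ch(x,z): return M+(x-.205)*u+z*n
def path(wps,start=None):
    o=get_obs(); p,r=np.array(o["eef_pos"]),R.from_euler("xyz",o["tool_rot"],degrees=True)
    print("now",p.round(4),o["tool_rot"].round(1),o["force"].round(1),round(o["opening"],4))
    for q,R1 in wps:
        d=np.array(q)-p; print("-> ",np.round(q,4),"shift",r.inv().apply(d)/.025,"then turn",np.degrees((r.inv()*R1).as_rotvec())/5); p,r=np.array(q),R1
E
python3 - <<'E'
from plan import *
d=down(20.8)
path([([.652,-.002,.2],down(-6.4)),([.4171,.2235,.2],d),([.4171,.2235,.042],d),([.4171,.2235,.265],down(-6.4)),([.4438,.0209,.285],ins()),(ch(.275,.0145),ins()),(ch(.227,.0145),ins())])
E
```

```text
now [ 0.65 -0.    0.11] [-180.    -0.1   -6.4] [ 0.1 -0.7  0.7] 0.0003
->  [ 0.65 -0.    0.2 ] shift [-0.01 -0.   -3.63] then turn [-0.   -0.02 -0.01]
->  [0.42 0.22 0.2 ] shift [-10.34  -7.92  -0.  ] then turn [-0.    0.   -5.44]
->  [0.42 0.22 0.04] shift [ 0.   -0.    6.32] then turn [0. 0. 0.]
->  [0.42 0.22 0.27] shift [-0.    0.   -8.92] then turn [ 0.   -0.    5.44]
->  [0.44 0.02 0.28] shift [ 1.96  7.93 -0.8 ] then turn [0. 7. 0.]
->  [0.44 0.02 0.26] shift [-0.45  0.    0.72] then turn [0. 0. 0.]
->  [0.47 0.02 0.22] shift [-0.   -0.    1.92] then turn [0. 0. 0.]
```

{"op": "apply_moves", "data": {
  "series": [
    [0, 0, 0, -0.6, 0, 0, 0],
    [0, 0, 0, -1, 0, 0, 0],
    [0, 0, 0, -1, 0, 0, 0],
    [0, 0, 0, -1, 0, 0, 0],
    [0, 0, 0, -1, 0, 0, 0],
    [0.6, -0.94, -0.72, 0, 0, 0, 0],
    [0.6, -0.94, -0.72, 0, 0, 0, 0],
    [0.6, -0.94, -0.72, 0, 0, 0, 0]
  ]
}}

```text
time: 12.55
eef_pos: [0.5876, 0.0601, 0.2257]
tool_rot: [-180.0, -0.2, -6.5]
force: [-0.2, 0.2, -0.3]
opening: 0.019
gripper_force: 0.0
```

{"op": "apply_moves", "data": {
  "series": [
    [0.6, -0.94, -0.72, 0, 0, 0, 0],
    [0.6, -0.94, -0.72, 0, 0, 0, 0],
    [0.6, -0.94, -0.72, 0, 0, 0, 0],
    [0.6, -0.94, -0.72, 0, 0, 0, 0],
    [0.6, -0.94, -0.72, 0, 0, 0, 0],
    [0.6, -0.94, -0.72, 0, 0, 0, 0],
    [0.6, -0.94, -0.72, 0, 0, 0, 0],
    [0.6, -0.94, -0.72, 0, 0, 0, 0]
  ]
}}

```text
time: 13.35
eef_pos: [0.4165, 0.2246, 0.2253]
tool_rot: [-179.9, -0.1, -6.5]
force: [0.3, 0.5, 0.4]
opening: 0.0568
gripper_force: 0.0
```

{"op": "apply_moves", "data": {
  "series": [
    [0.6, 0, 0, 0, 0, 0, -1],
    [0.6, 0, 0, 0, 0, 0, -1],
    [0.6, 0, 0, 0, 0, 0, -1],
    [0.6, 0, 0, 0, 0, 0, -1],
    [0.6, 0, 0, 0, 0, 0, -1],
    [0.6, 0, 0, 0, 0, 0, -0.4],
    [0.6, 0, 0, 0, 0, 0, 0],
    [0.6, 0, 0, 0, 0, 0, 0]
  ]
}}

```text
time: 14.15
eef_pos: [0.4174, 0.2239, 0.2247]
tool_rot: [-180.0, -0.1, 20.5]
force: [-0.1, -0.2, 0.5]
opening: 0.0571
gripper_force: 0.0
```

Run:
```python
from m import *
from plan import *
s,o=snap("wrist"); 
for b in blobs(s,(8,150,120),(18,255,255),60,o)[0]:
    q=cloud(s,o)[b[3]]; q=q[(q[:,2]>.036)&(q[:,2]<.045)]
    if len(q)>30: print("cap",b[1],len(q),q.mean(0).round(4),cv2.minAreaRect((q[:,:2]*1000).astype(np.float32)))
s,o=snap("scene")
for b in blobs(s,(0,180,120),(5,255,255),15)[0]:
    if abs(b[2][1])<.06: print("bar",b[:3])
d=down(20.8); path([([.4171,.2235,.042],d)])
```

```text
cap [358.2  10.6] 539 [0.6  0.25 0.04] ((602.4226684570312, 247.49554443359375), (21.862031936645508, 23.480491638183594), 5.236921787261963)
cap [321.9 132.2] 611 [0.48 0.24 0.04] ((478.308837890625, 238.82569885253906), (29.714950561523438, 22.966814041137695), 48.29740905761719)
cap [313.8 189.3] 513 [0.42 0.23 0.04] ((417.04693603515625, 225.21311950683594), (22.145305633544922, 28.005184173583984), 20.740583419799805)
bar (np.int32(63), array([316.4, 251.5]), array([ 0.68, -0.01,  0.08]))
now [0.42 0.22 0.22] [-180.    -0.1   20.5] [-1.  -0.1 -0.1] 0.0569
->  [0.42 0.22 0.04] shift [-0.02  0.01  7.29] then turn [-0.   -0.01 -0.06]
```

{"op": "apply_moves", "data": {
  "series": [
    [0.6, 0, 0, 1, 0, 0, 0],
    [0.6, 0, 0, 1, 0, 0, 0],
    [0.6, 0, 0, 1, 0, 0, 0],
    [0.6, 0, 0, 1, 0, 0, 0],
    [0.6, 0, 0, 1, 0, 0, 0],
    [0.6, 0, 0, 1, 0, 0, 0],
    [0.6, 0, 0, 0.8, 0, 0, 0],
    [0.6, 0, 0, 0.5, 0, 0, 0]
  ]
}}

```text
time: 15.05
eef_pos: [0.4163, 0.2234, 0.0395]
tool_rot: [180.0, 0.1, 20.5]
force: [0.5, -0.1, -0.1]
opening: 0.0567
gripper_force: 0.0
```

{"op": "apply_moves", "data": {
  "series": [
    [0.6, 0, 0, 0, 0, 0, 0],
    [0, 0, 0, 0, 0, 0, 0],
    [0, 0, 0, 0, 0, 0, 0],
    [0, 0, 0, 0, 0, 0, 0],
    [0, 0, 0, 0, 0, 0, 0],
    [0, 0, 0, 0, 0, 0, 0],
    [0, 0, 0, 0, 0, 0, 0]
  ]
}}

```text
time: 15.75
eef_pos: [0.4179, 0.2241, 0.0421]
tool_rot: [-180.0, -0.1, 20.6]
force: [-0.2, -0.6, 4.5]
opening: 0.0298
gripper_force: 30.0
```

{"op": "apply_moves", "data": {
  "series": [
    [0, 0, 0, -0.5, 0, 0, 0],
    [0, 0, 0, -1, 0, 0, 0],
    [0, 0, 0, -1, 0, 0, 0],
    [0, 0, 0, -1, 0, 0, 0],
    [0, 0, 0, -1, 0, 0, 0],
    [0, 0, 0, -1, 0, 0, 0],
    [0, 0, 0, -1, 0, 0, 0],
    [0, 0, 0, -1, 0, 0, 0]
  ]
}}

```text
time: 16.55
eef_pos: [0.4168, 0.2236, 0.23]
tool_rot: [180.0, 0.0, 20.6]
force: [0.4, 0.2, -0.6]
opening: 0.0296
gripper_force: 30.0
```

{"op": "apply_moves", "data": {
  "series": [
    [0, 0, 0, -1, 0, 0, 1],
    [0, 0, 0, -0.5, 0, 0, 1],
    [0, 0, 0, 0, 0, 0, 1],
    [0, 0, 0, 0, 0, 0, 1],
    [0, 0, 0, 0, 0, 0, 1],
    [0, 0, 0, 0, 0, 0, 0.4],
    [0, 0, 0, 0, 0, 0, 0],
    [0, 0, 0, 0, 0, 0, 0]
  ]
}}

```text
time: 17.35
eef_pos: [0.417, 0.2237, 0.2663]
tool_rot: [180.0, 0.0, -6.4]
force: [-0.3, -0.6, 0.5]
opening: 0.0296
gripper_force: 30.0
```

Run:
```python
from plan import *
path([([.4438,.0209,.285],ins()),(ch(.275,.0145),ins()),(ch(.227,.0145),ins())])
```

```text
now [0.42 0.22 0.27] [180.    0.   -6.4] [-0.3 -0.6  0.5] 0.0296
->  [0.44 0.02 0.28] shift [ 1.97  7.94 -0.75] then turn [ 0.  7. -0.]
->  [0.44 0.02 0.26] shift [-0.45  0.    0.72] then turn [0. 0. 0.]
->  [0.47 0.02 0.22] shift [-0.   -0.    1.92] then turn [0. 0. 0.]
```

{"op": "apply_moves", "data": {
  "series": [
    [0, 0.25, 1, -0.75, 0, 0, 0],
    [0, 0.25, 1, 0, 0, 0, 0],
    [0, 0.25, 1, 0, 0, 0, 0],
    [0, 0.25, 1, 0, 0, 0, 0],
    [0, 0.25, 1, 0, 0, 0, 0],
    [0, 0.25, 1, 0, 0, 0, 0],
    [0, 0.25, 1, 0, 0, 0, 0],
    [0, 0.2, 0.95, 0, 0, 0, 0]
  ]
}}

```text
time: 18.15
eef_pos: [0.4432, 0.0197, 0.285]
tool_rot: [180.0, -0.0, -6.4]
force: [-0.3, 0.4, -0.9]
opening: 0.0297
gripper_force: 30.0
```

{"op": "apply_moves", "data": {
  "series": [
    [0, 0, 0, 0, 0, 1, 0],
    [0, 0, 0, 0, 0, 1, 0],
    [0, 0, 0, 0, 0, 1, 0],
    [0, 0, 0, 0, 0, 1, 0],
    [0, 0, 0, 0, 0, 1, 0],
    [0, 0, 0, 0, 0, 1, 0],
    [0, 0, 0, 0, 0, 1, 0],
    [0, 0, 0, 0, 0, 0, 0]
  ]
}}

```text
time: 18.95
eef_pos: [0.4418, 0.0211, 0.2832]
tool_rot: [180.0, -34.9, -6.4]
force: [-0.0, 0.1, -0.3]
opening: 0.0298
gripper_force: 30.0
```

Run:
```python
from plan import *
path([(ch(.275,.0145),ins()),(ch(.227,.0145),ins())])
s,o=snap("wrist","w3.png")
```

```text
now [0.44 0.02 0.28] [180.  -34.9  -6.4] [-0.   0.1 -0.3] 0.0298
->  [0.44 0.02 0.26] shift [-0.34 -0.    0.71] then turn [0.   0.01 0.  ]
->  [0.47 0.02 0.22] shift [-0.   -0.    1.92] then turn [0. 0. 0.]
```

View pics/w3.png

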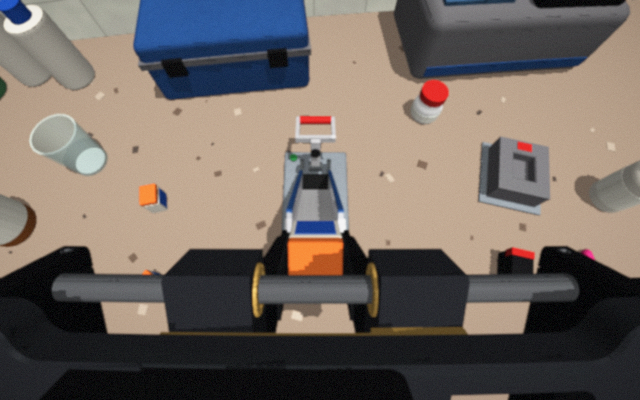

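The wrist view shows the held cartridge (orange cap at 315,255, blue label upward at 315,228) lined up with the chute, and the clamp swung open with its bar at (315,120).

{"op": "apply_moves", "data": {
  "series": [
    [0, -0.34, 0, 0.7, 0, 0, 0],
    [0, 0, 0, 0.6, 0, 0, 0],
    [0, 0, 0, 0.5, 0, 0, 0],
    [0, 0, 0, 0.5, 0, 0, 0],
    [0, 0, 0, 0.3, 0, 0, 0],
    [0, 0, 0, 0, 0, 0, 0]
  ]
}}

```text
time: 19.6
eef_pos: [0.4736, 0.0173, 0.2257]
tool_rot: [180.0, -34.8, -6.4]
force: [-0.2, 0.2, -0.4]
opening: 0.0297
gripper_force: 30.0
```

Run:
```python
from plan import *
path([(ch(.227,.0145),ins())])
```

```text
now [0.47 0.02 0.23] [180.  -34.8  -6.4] [-0.2  0.2 -0.4] 0.0297
->  [0.47 0.02 0.22] shift [-0.08 -0.01  0.02] then turn [ 0.01  0.04 -0.01]
```

{"op": "apply_moves", "data": {
  "series": [
    [0, -0.1, 0, 0, 0, 0, 0],
    [0, 0, 0, 0, 0, 0, 0],
    [0.6, 0, 0, 0, 0, 0, 0],
    [0.6, 0, 0, 0, 0, 0, 0],
    [0.6, 0, 0, 0, 0, 0, 0],
    [0.6, 0, 0, 0, 0, 0, 0],
    [0.6, 0, 0, 0, 0, 0, 0],
    [0.6, 0, 0, 0, 0, 0, 0]
  ]
}}

```text
time: 20.4
eef_pos: [0.4714, 0.0176, 0.2254]
tool_rot: [-180.0, -35.0, -6.4]
force: [-0.5, -0.3, 0.4]
opening: 0.057
gripper_force: 0.0
```

{"op": "apply_moves", "data": {
  "series": [
    [0.6, 0, 0, -1, 0, 0, 0],
    [0.6, 0, 0, -1, 0, 0, 0],
    [0.6, 0, 0, -1, 0, 0, 0],
    [0.6, 0, 0, -0.5, 0, 0, 0],
    [0.6, 0, 0, 0, 0, 0, 0],
    [0.6, 0, 0, 0, 0, 0, 0]
  ]
}}

```text
time: 21.0
eef_pos: [0.4216, 0.0233, 0.2968]
tool_rot: [-180.0, -35.0, -6.4]
force: [-0.2, -1.1, -0.7]
opening: 0.0567
gripper_force: 0.0
```

Run:
```python
from m import *
from plan import *
s,o=snap("wrist","w4.png"); P=cloud(s,o)
for b in blobs(s,(8,150,120),(18,255,255),60,o)[0]:
    q=P[b[3]]; k=q[(q[:,2]>.036)&(q[:,2]<.045)]
    print("cap",b[:3],cv2.minAreaRect((k[:,:2]*1000).astype(np.float32)) if len(k)>30 else "", "channel x,z",(b[2]-M)@u+.205,(b[2]-M)@n)
cv2.imwrite("pics/w4c.png",cv2.resize(s["color"][60:260,80:400,::-1],None,fx=2.2,fy=2.2))
```

```text
cap (np.int32(352), array([315.4, 177.1]), array([0.58, 0.  , 0.07]))  channel x,z 0.039942357747126844 0.012565552941493205
cap (np.int32(300), array([154.5, 185.7]), array([0.6 , 0.25, 0.04])) ((606.002685546875, 246.75811767578125), (30.209360122680664, 23.067157745361328), 6.904781341552734) channel x,z 0.015561375293744517 -0.0038721313565546565
```

View pics/w4c.png

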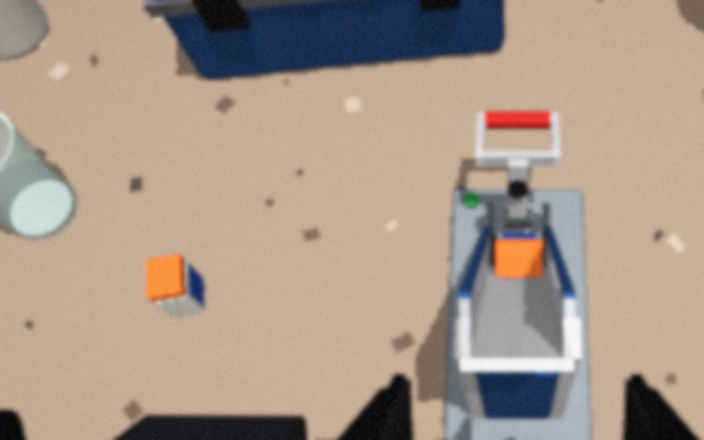

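The crop shows the first cartridge lying at the stop, cap at (519,257), with the clamp open above it; measured cap top at channel x = 0.040 as it should be.

Run:
```python
from plan import *
path([([.4216,.0233,.2968],down(-6.4)),([.4783,.2388,.20],down(-41.7))])
```

```text
now [0.42 0.02 0.3 ] [180.  -34.9  -6.4] [-0.7  0.   0.5] 0.0568
->  [0.42 0.02 0.3 ] shift [ 0.02 -0.   -0.03] then turn [ 0.   -6.98 -0.01]
->  [0.48 0.24 0.2 ] shift [ 1.29 -8.82  3.87] then turn [-0.   -0.    7.06]
```

{"op": "apply_moves", "data": {
  "series": [
    [0.6, 0, 0, 0, 0, -1, 0],
    [0.6, 0, 0, 0, 0, -1, 0],
    [0.6, 0, 0, 0, 0, -1, 0],
    [0.6, 0, 0, 0, 0, -1, 0],
    [0.6, 0, 0, 0, 0, -1, 0],
    [0.6, 0, 0, 0, 0, -1, 0],
    [0.6, 0, 0, 0, 0, -1, 0],
    [0.6, 0.3, -0.82, 0, 0, 0, 0]
  ]
}}

```text
time: 21.85
eef_pos: [0.4322, 0.0417, 0.295]
tool_rot: [179.9, 0.3, -6.6]
force: [1.0, 0.2, 0.1]
opening: 0.0572
gripper_force: 0.0
```

{"op": "apply_moves", "data": {
  "series": [
    [0.6, 0.3, -1, 0, 0, 0, 0],
    [0.6, 0.3, -1, 0, 0, 0, 0],
    [0.6, 0.3, -1, 0, 0, 0, 0],
    [0.6, 0.1, -1, 0, 0, 0, 0],
    [0.6, 0, -1, 0.9, 0, 0, 0],
    [0.6, 0, -1, 1, 0, 0, 0],
    [0.6, 0, -1, 1, 0, 0, 0],
    [0.6, 0, -1, 1, 0, 0, 0]
  ]
}}

```text
time: 22.65
eef_pos: [0.4782, 0.2395, 0.1966]
tool_rot: [179.9, 0.1, -6.4]
force: [0.1, -0.1, -0.5]
opening: 0.0573
gripper_force: 0.0
```

{"op": "apply_moves", "data": {
  "series": [
    [0.6, 0, 0, 0, 0, 0, 1],
    [0.6, 0, 0, 0, 0, 0, 1],
    [0.6, 0, 0, 0, 0, 0, 1],
    [0.6, 0, 0, 0, 0, 0, 1],
    [0.6, 0, 0, 0, 0, 0, 1],
    [0.6, 0, 0, 0, 0, 0, 1],
    [0.6, 0, 0, 0, 0, 0, 1],
    [0.6, 0, 0, 0, 0, 0, 0]
  ]
}}

```text
time: 23.45
eef_pos: [0.4782, 0.2385, 0.1975]
tool_rot: [179.8, 0.1, -41.4]
force: [-1.1, 0.1, -0.5]
opening: 0.0574
gripper_force: 0.0
```

```bash
cat > caps.py <<'E'
from m import *
from plan import *
def caps():
    s,o=snap("wrist"); P=cloud(s,o); r=[]
    for b in blobs(s,(8,150,120),(18,255,255),60,o)[0]:
        q=P[b[3]]; q=q[(q[:,2]>.036)&(q[:,2]<.045)]
        if len(q)>30: r.append((b[1],np.round(cv2.minAreaRect((q[:,:2]*1000).astype(np.float32))[0],1),np.round(cv2.minAreaRect((q[:,:2]*1000).astype(np.float32))[1:][0],1),cv2.minAreaRect((q[:,:2]*1000).astype(np.float32))[2])); print(r[-1])
    return r
E
python3 - <<'E'
from caps import *
caps(); path([([.4783,.2388,.042],down(-41.7))])
E
```

```text
(array([219.7, 103.8]), array([606.1, 247.4]), array([29.5, 23.4]), 6.084207057952881)
(array([313.9, 193.9]), array([478.8, 238.6]), array([29.1, 23.3]), 48.668209075927734)
now [0.48 0.24 0.2 ] [179.9   0.1 -41.4] [ 0.4 -0.9 -0.5] 0.0571
->  [0.48 0.24 0.04] shift [ 0.   -0.03  6.23] then turn [0.03 0.01 0.07]
```

{"op": "apply_moves", "data": {
  "series": [
    [0.6, 0, 0, 1, 0, 0, 0],
    [0.6, 0, 0, 1, 0, 0, 0],
    [0.6, 0, 0, 1, 0, 0, 0],
    [0.6, 0, 0, 1, 0, 0, 0],
    [0.6, 0, 0, 1, 0, 0, 0],
    [0.6, 0, 0, 0.7, 0, 0, 0],
    [0.6, 0, 0, 0.5, 0, 0, 0],
    [0.6, 0, 0, 0, 0, 0, 0]
  ]
}}

```text
time: 24.3
eef_pos: [0.477, 0.2381, 0.0421]
tool_rot: [179.8, 0.1, -41.4]
force: [-0.3, 0.8, -0.1]
opening: 0.0569
gripper_force: 0.0
```

{"op": "apply_moves", "data": {
  "series": [
    [0, 0, 0, 0, 0, 0, 0],
    [0, 0, 0, 0, 0, 0, 0],
    [0, 0, 0, 0, 0, 0, 0],
    [0, 0, 0, 0, 0, 0, 0],
    [0, 0, 0, 0, 0, 0, 0],
    [0, 0, 0, 0, 0, 0, 0]
  ]
}}

```text
time: 24.9
eef_pos: [0.4792, 0.2389, 0.0455]
tool_rot: [-179.9, -0.0, -41.4]
force: [-0.8, -0.8, 4.2]
opening: 0.0297
gripper_force: 30.0
```

{"op": "apply_moves", "data": {
  "series": [
    [0, 0, 0, -0.5, 0, 0, 0],
    [0, 0, 0, -1, 0, 0, 0],
    [0, 0, 0, -1, 0, 0, 0],
    [0, 0, 0, -1, 0, 0, 0],
    [0, 0, 0, -1, 0, 0, 0],
    [0, 0, 0, -1, 0, 0, 0],
    [0, 0, 0, -1, 0, 0, 0],
    [0, 0, 0, -1, 0, 0, 0]
  ]
}}

```text
time: 25.7
eef_pos: [0.4783, 0.2386, 0.2336]
tool_rot: [-180.0, -0.0, -41.4]
force: [0.4, 0.2, -0.4]
opening: 0.03
gripper_force: 30.0
```

{"op": "apply_moves", "data": {
  "series": [
    [0, 0, 0, -1, 0, 0, -1],
    [0, 0, 0, -1, 0, 0, -1],
    [0, 0, 0, 0, 0, 0, -1],
    [0, 0, 0, 0, 0, 0, -1],
    [0, 0, 0, 0, 0, 0, -1],
    [0, 0, 0, 0, 0, 0, -1],
    [0, 0, 0, 0, 0, 0, -1],
    [0, 0, 0, 0, 0, 0, 0]
  ]
}}

```text
time: 26.5
eef_pos: [0.4784, 0.2387, 0.2824]
tool_rot: [-180.0, -0.0, -6.5]
force: [0.4, 0.3, 0.1]
opening: 0.0299
gripper_force: 30.0
```

Run:
```python
from plan import *
path([([.4438,.0209,.285],ins()),(ch(.275,.0145),ins()),(ch(.227,.0135),ins())])
```

```text
now [0.48 0.24 0.28] [-180.    -0.    -6.5] [0.4 0.3 0.1] 0.0299
->  [0.44 0.02 0.28] shift [-0.39  8.81 -0.1 ] then turn [ 0.    7.   -0.01]
->  [0.44 0.02 0.26] shift [-0.45  0.    0.72] then turn [0. 0. 0.]
->  [0.47 0.02 0.22] shift [-0.04  0.    1.92] then turn [0. 0. 0.]
```

{"op": "apply_moves", "data": {
  "series": [
    [0, -0.05, 1, -0.1, 0, 0, 0],
    [0, -0.05, 1, 0, 0, 0, 0],
    [0, -0.05, 1, 0, 0, 0, 0],
    [0, -0.05, 1, 0, 0, 0, 0],
    [0, -0.05, 1, 0, 0, 0, 0],
    [0, -0.05, 1, 0, 0, 0, 0],
    [0, -0.05, 1, 0, 0, 0, 0],
    [0, -0.05, 1, 0, 0, 0, 0]
  ]
}}

```text
time: 27.3
eef_pos: [0.4457, 0.0402, 0.2848]
tool_rot: [-180.0, -0.0, -6.6]
force: [0.6, -0.0, -0.6]
opening: 0.0294
gripper_force: 30.0
```

{"op": "apply_moves", "data": {
  "series": [
    [0, 0, 0.8, 0, 0, 1, 0],
    [0, 0, 0, 0, 0, 1, 0],
    [0, 0, 0, 0, 0, 1, 0],
    [0, 0, 0, 0, 0, 1, 0],
    [0, 0, 0, 0, 0, 1, 0],
    [0, 0, 0, 0, 0, 1, 0],
    [0, 0, 0, 0, 0, 1, 0],
    [0, 0, 0, 0, 0, 0, 0]
  ]
}}

```text
time: 28.1
eef_pos: [0.4424, 0.0215, 0.283]
tool_rot: [-179.9, -34.9, -6.5]
force: [-0.1, 0.3, -0.6]
opening: 0.0298
gripper_force: 30.0
```

Run:
```python
from plan import *
path([(ch(.275,.0135),ins()),(ch(.229,.0135),ins())])
```

```text
now [0.44 0.02 0.28] [-179.9  -34.9   -6.5] [-0.1  0.3 -0.6] 0.0298
->  [0.44 0.02 0.26] shift [-0.4   0.02  0.69] then turn [ 0.    0.01 -0.02]
->  [0.47 0.02 0.23] shift [ 0.   -0.    1.84] then turn [0. 0. 0.]
```

{"op": "apply_moves", "data": {
  "series": [
    [0, -0.4, 0, 0.7, 0, 0, 0],
    [0, 0, 0, 0.6, 0, 0, 0],
    [0, 0, 0, 0.5, 0, 0, 0],
    [0, 0, 0, 0.4, 0, 0, 0],
    [0, -0.08, 0, 0.3, 0, 0, 0],
    [0, 0, 0, 0, 0, 0, 0],
    [0, 0, 0, 0, 0, 0, 0]
  ]
}}

```text
time: 28.8
eef_pos: [0.4699, 0.0183, 0.2266]
tool_rot: [-180.0, -35.0, -6.5]
force: [-0.3, 0.1, -0.3]
opening: 0.0297
gripper_force: 30.0
```

{"op": "apply_moves", "data": {
  "series": [
    [0.6, 0, 0, 0, 0, 0, 0],
    [0.6, 0, 0, 0, 0, 0, 0],
    [0.6, 0, 0, 0, 0, 0, 0],
    [0.6, 0, 0, 0, 0, 0, 0],
    [0.6, 0, 0, 0, 0, 0, 0],
    [0.6, 0, 0, -1, 0, 0, 0],
    [0.6, 0, 0, -1, 0, 0, 0],
    [0.6, 0, 0, -1, 0, 0, 0]
  ]
}}

```text
time: 29.6
eef_pos: [0.4264, 0.0232, 0.2884]
tool_rot: [180.0, -35.0, -6.5]
force: [0.5, -0.3, 0.3]
opening: 0.0569
gripper_force: 0.0
```

{"op": "apply_moves", "data": {
  "series": [
    [0.6, 0, 0, -0.5, 0, 0, 0],
    [0.6, 0, 0, 0, 0, 0, 0],
    [0.6, 0, 0, 0, 0, 0, 0]
  ]
}}

```text
time: 29.9
eef_pos: [0.42, 0.024, 0.2979]
tool_rot: [-180.0, -35.0, -6.4]
force: [-0.7, 0.0, -0.1]
opening: 0.0569
gripper_force: 0.0
```

Run:
```python
from m import *
from plan import *
s,o=snap("wrist"); P=cloud(s,o)
for b in blobs(s,(8,150,120),(18,255,255),40,o)[0]:
    q=P[b[3]]; k=q[(q[:,2]>.036)&(q[:,2]<.045)]
    print("cap",b[:3],cv2.minAreaRect((k[:,:2]*1000).astype(np.float32)) if len(k)>30 else "", "channel x,z",(b[2]-M)@u+.205,(b[2]-M)@n)
path([([.4216,.0233,.2968],down(-6.4)),([.606,.247,.26],down(96.5)),([.606,.247,.042],down(96.5)),([.606,.247,.285],down(173.6)),([.4438,.0209,.285],ins(-1))])
```

```text
cap (np.int32(419), array([315.2, 181.4]), array([0.55, 0.01, 0.1 ]))  channel x,z 0.08041358816680706 0.013172113540532866
cap (np.int32(297), array([155.5, 184.8]), array([0.61, 0.25, 0.04])) ((606.3319702148438, 246.20753479003906), (30.7127742767334, 23.926128387451172), 4.169632911682129) channel x,z 0.015390374735254897 -0.0036279172497959093
now [0.42 0.02 0.3 ] [180.  -34.9  -6.4] [-0.5  0.7 -0.5] 0.0572
->  [0.42 0.02 0.3 ] shift [0.05 0.02 0.05] then turn [ 0.   -6.98 -0.01]
->  [0.61 0.25 0.26] shift [ 6.33 -9.71  1.47] then turn [ -0.     0.   -20.58]
->  [0.61 0.25 0.04] shift [ 0.   -0.    8.72] then turn [0. 0. 0.]
->  [0.61 0.25 0.28] shift [ 0.    0.   -9.72] then turn [  0.     0.   -15.42]
->  [0.44 0.02 0.28] shift [ 5.44 -9.71 -0.  ] then turn [ 0. -7. -0.]
```

{"op": "apply_moves", "data": {
  "series": [
    [0.6, 0, 0, 0, 0, -1, 0],
    [0.6, 0, 0, 0, 0, -1, 0],
    [0.6, 0, 0, 0, 0, -1, 0],
    [0.6, 0, 0, 0, 0, -1, 0],
    [0.6, 0, 0, 0, 0, -1, 0],
    [0.6, 0, 0, 0, 0, -1, 0],
    [0.6, 0, 0, 0, 0, -1, 0],
    [0.6, 0.6, -0.95, 0.2, 0, 0, 0]
  ]
}}

```text
time: 30.75
eef_pos: [0.4385, 0.0446, 0.2919]
tool_rot: [179.9, 0.2, -6.7]
force: [0.4, 0.4, -0.1]
opening: 0.057
gripper_force: 0.0
```

{"op": "apply_moves", "data": {
  "series": [
    [0.6, 0.64, -0.97, 0.2, 0, 0, 0],
    [0.6, 0.64, -0.97, 0.2, 0, 0, 0],
    [0.6, 0.64, -0.97, 0.2, 0, 0, 0],
    [0.6, 0.64, -0.97, 0.2, 0, 0, 0],
    [0.6, 0.64, -0.97, 0.2, 0, 0, 0],
    [0.6, 0.64, -0.97, 0.2, 0, 0, 0],
    [0.6, 0.64, -0.97, 0, 0, 0, 0],
    [0.6, 0.64, -0.97, 0, 0, 0, 0]
  ]
}}

```text
time: 31.55
eef_pos: [0.5868, 0.2251, 0.2601]
tool_rot: [179.9, 0.2, -6.4]
force: [0.2, -0.6, 0.6]
opening: 0.057
gripper_force: 0.0
```

{"op": "apply_moves", "data": {
  "series": [
    [0.6, 0.6, -0.97, 0, 0, 0, -1],
    [0.6, 0, 0, 0, 0, 0, -1],
    [0.6, 0, 0, 0, 0, 0, -1],
    [0.6, 0, 0, 0, 0, 0, -1],
    [0.6, 0, 0, 0, 0, 0, -1],
    [0.6, 0, 0, 0, 0, 0, -1],
    [0.6, 0, 0, 0, 0, 0, -1],
    [0.6, 0, 0, 0, 0, 0, -1]
  ]
}}

```text
time: 32.35
eef_pos: [0.6039, 0.2465, 0.2605]
tool_rot: [-179.9, 0.2, 33.8]
force: [0.4, 0.3, 0.2]
opening: 0.0569
gripper_force: 0.0
```

{"op": "apply_moves", "data": {
  "series": [
    [0.6, 0, 0, 0, 0, 0, -1],
    [0.6, 0, 0, 0, 0, 0, -1],
    [0.6, 0, 0, 0, 0, 0, -1],
    [0.6, 0, 0, 0, 0, 0, -1],
    [0.6, 0, 0, 0, 0, 0, -1],
    [0.6, 0, 0, 0, 0, 0, -1],
    [0.6, 0, 0, 0, 0, 0, -1],
    [0.6, 0, 0, 0, 0, 0, -1]
  ]
}}

```text
time: 33.15
eef_pos: [0.6039, 0.2465, 0.2605]
tool_rot: [-179.8, 0.1, 73.8]
force: [0.0, 0.4, 0.3]
opening: 0.0573
gripper_force: 0.0
```

{"op": "apply_moves", "data": {
  "series": [
    [0.6, 0, 0, 1, 0, 0, -1],
    [0.6, 0, 0, 1, 0, 0, -1],
    [0.6, 0, 0, 0.5, 0, 0, -1],
    [0.6, 0, 0, 0, 0, 0, -1],
    [0.6, 0, 0, 0, 0, 0, -0.5],
    [0.6, 0, 0, 0, 0, 0, 0],
    [0.6, 0, 0, 0, 0, 0, 0]
  ]
}}

```text
time: 33.85
eef_pos: [0.6039, 0.2465, 0.1991]
tool_rot: [-179.9, 0.0, 96.0]
force: [-0.1, 1.0, 0.5]
opening: 0.0572
gripper_force: 0.0
```

Run:
```python
from caps import *
caps(); path([([.6063,.247,.042],down(96.4))])
```

```text
(array([318.6, 192.2]), array([606.4, 248.4]), array([28.8, 22.6]), 5.325107097625732)
now [0.6  0.25 0.2 ] [-179.9    0.    96. ] [ 0.2 -0.6  0.2] 0.0571
->  [0.61 0.25 0.04] shift [0.01 0.1  6.3 ] then turn [-0.02  0.   -0.08]
```

{"op": "apply_moves", "data": {
  "series": [
    [0.6, 0.03, 0.1, 1, 0, 0, 0],
    [0.6, 0, 0, 1, 0, 0, 0],
    [0.6, 0, 0, 1, 0, 0, 0],
    [0.6, 0, 0, 1, 0, 0, 0],
    [0.6, 0, 0, 1, 0, 0, 0],
    [0.6, 0, 0, 0.75, 0, 0, 0],
    [0.6, 0, 0, 0.5, 0, 0, 0],
    [0.6, 0, 0, 0, 0, 0, 0]
  ]
}}

```text
time: 34.7
eef_pos: [0.6051, 0.2472, 0.0419]
tool_rot: [-179.8, 0.0, 96.0]
force: [-0.9, 0.7, -0.0]
opening: 0.0574
gripper_force: 0.0
```

{"op": "apply_moves", "data": {
  "series": [
    [0, 0, 0, 0, 0, 0, 0],
    [0, 0, 0, 0, 0, 0, 0],
    [0, 0, 0, 0, 0, 0, 0],
    [0, 0, 0, 0, 0, 0, 0],
    [0, 0, 0, 0, 0, 0, 0],
    [0, 0, 0, 0, 0, 0, 0]
  ]
}}

```text
time: 35.3
eef_pos: [0.6072, 0.2479, 0.0455]
tool_rot: [179.9, -0.0, 96.1]
force: [-1.2, 0.4, 4.3]
opening: 0.0298
gripper_force: 30.0
```

{"op": "apply_moves", "data": {
  "series": [
    [0, 0, 0, -0.5, 0, 0, 0],
    [0, 0, 0, -1, 0, 0, 0],
    [0, 0, 0, -1, 0, 0, 0],
    [0, 0, 0, -1, 0, 0, 0],
    [0, 0, 0, -1, 0, 0, 0],
    [0, 0, 0, -1, 0, 0, 0],
    [0, 0, 0, -1, 0, 0, 0],
    [0, 0, 0, -1, 0, 0, 0]
  ]
}}

```text
time: 36.1
eef_pos: [0.6062, 0.2476, 0.2332]
tool_rot: [-180.0, 0.0, 96.1]
force: [0.7, 1.3, -0.4]
opening: 0.0302
gripper_force: 30.0
```

{"op": "apply_moves", "data": {
  "series": [
    [0, 0, 0, -1, 0, 0, -1],
    [0, 0, 0, -1, 0, 0, -1],
    [0, 0, 0, -0.2, 0, 0, -1],
    [0, 0, 0, 0, 0, 0, -1],
    [0, 0, 0, 0, 0, 0, -1],
    [0, 0, 0, 0, 0, 0, -1],
    [0, 0, 0, 0, 0, 0, -1],
    [0, 0, 0, 0, 0, 0, -1]
  ]
}}

```text
time: 36.9
eef_pos: [0.6062, 0.2476, 0.2872]
tool_rot: [-180.0, -0.0, 136.3]
force: [-0.5, 0.4, -0.4]
opening: 0.0299
gripper_force: 30.0
```

{"op": "apply_moves", "data": {
  "series": [
    [0, 0, 0, 0, 0, 0, -1],
    [0, 0, 0, 0, 0, 0, -1],
    [0, 0, 0, 0, 0, 0, -1],
    [0, 0, 0, 0, 0, 0, -1],
    [0, 0, 0, 0, 0, 0, -1],
    [0, 0, 0, 0, 0, 0, -1],
    [0, 0, 0, 0, 0, 0, -1],
    [0, 0, 0, 0, 0, 0, -0.5]
  ]
}}

```text
time: 37.7
eef_pos: [0.6062, 0.2476, 0.2872]
tool_rot: [-180.0, -0.0, 173.7]
force: [0.4, 0.3, -0.3]
opening: 0.0301
gripper_force: 30.0
```

Run:
```python
from plan import *
path([([.4438,.0209,.285],ins(-1))])
```

```text
now [0.61 0.25 0.29] [-180.    -0.   173.7] [ 0.4  0.3 -0.3] 0.0301
->  [0.44 0.02 0.28] shift [ 5.46 -9.73  0.09] then turn [ 0.   -7.    0.02]
```

{"op": "apply_moves", "data": {
  "series": [
    [0, 0.55, -0.97, 0, 0, 0, 0],
    [0, 0.55, -0.97, 0, 0, 0, 0],
    [0, 0.55, -0.97, 0, 0, 0, 0],
    [0, 0.55, -0.97, 0, 0, 0, 0],
    [0, 0.55, -0.97, 0, 0, 0, 0],
    [0, 0.55, -0.97, 0, 0, 0, 0],
    [0, 0.55, -0.97, 0, 0, 0, 0],
    [0, 0.55, -0.97, 0, 0, 0, 0]
  ]
}}

```text
time: 38.5
eef_pos: [0.4744, 0.0665, 0.2872]
tool_rot: [-180.0, 0.0, 173.6]
force: [0.5, -0.8, -0.8]
opening: 0.0296
gripper_force: 30.0
```

{"op": "apply_moves", "data": {
  "series": [
    [0, 0.55, -0.98, 0, 0, 0, 0],
    [0, 0.55, -0.98, 0, 0, 0, 0],
    [0, 0, 0, 0, 0, -1, 0],
    [0, 0, 0, 0, 0, -1, 0],
    [0, 0, 0, 0, 0, -1, 0],
    [0, 0, 0, 0, 0, -1, 0],
    [0, 0, 0, 0, 0, -1, 0],
    [0, 0, 0, 0, 0, -1, 0]
  ]
}}

```text
time: 39.3
eef_pos: [0.4423, 0.0217, 0.2874]
tool_rot: [180.0, 30.2, 173.5]
force: [-1.2, 0.8, -1.0]
opening: 0.0295
gripper_force: 30.0
```

{"op": "apply_moves", "data": {
  "series": [
    [0, 0, 0, 0, 0, -1, 0],
    [0, 0, 0, 0, 0, 0, 0],
    [0, 0, 0, 0, 0, 0, 0]
  ]
}}

```text
time: 39.6
eef_pos: [0.4423, 0.0217, 0.2872]
tool_rot: [180.0, 35.0, 173.6]
force: [0.5, -1.0, -0.4]
opening: 0.0296
gripper_force: 30.0
```

Run:
```python
from plan import *
path([(ch(.275,.0135),ins(-1)),(ch(.230,.0135),ins(-1))])
s,o=snap("scene"); cv2.imwrite("pics/s5.png",cv2.resize(s["color"][120:290,230:430,::-1],None,fx=3,fy=3))
```

```text
now [0.44 0.02 0.29] [180.   35.  173.6] [ 0.5 -1.  -0.4] 0.0296
->  [0.44 0.02 0.26] shift [ 0.49 -0.03  0.83] then turn [-0.   -0.01 -0.01]
->  [0.47 0.02 0.23] shift [0.  0.  1.8] then turn [0. 0. 0.]
```

View pics/s5.png

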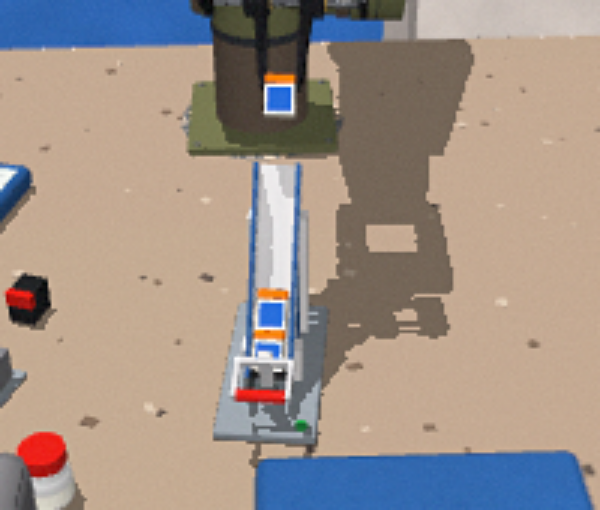

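The scene crop shows two cartridges in the chute, label up, at (270,312) and (268,347), the third held at (279,95) label up, and no others left on the bench.

{"op": "apply_moves", "data": {
  "series": [
    [0, 0.49, -0.03, 0.8, 0, 0, 0],
    [0, 0, 0, 0.6, 0, 0, 0],
    [0, 0, 0, 0.5, 0, 0, 0],
    [0, 0, 0, 0.4, 0, 0, 0],
    [0, 0.03, 0, 0.3, 0, 0, 0],
    [0, 0, 0, 0, 0, 0, 0],
    [0, 0, 0, 0, 0, 0, 0]
  ]
}}

```text
time: 40.35
eef_pos: [0.4692, 0.0179, 0.2265]
tool_rot: [180.0, 35.0, 173.5]
force: [-0.2, 1.0, -0.1]
opening: 0.0295
gripper_force: 30.0
```

{"op": "apply_moves", "data": {
  "series": [
    [0.6, 0, 0, 0, 0, 0, 0],
    [0.6, 0, 0, 0, 0, 0, 0],
    [0.6, 0, 0, 0, 0, 0, 0],
    [0.6, 0, 0, 0, 0, 0, 0],
    [0.6, 0, 0, 0, 0, 0, 0],
    [0.6, 0, 0, -1, 0, 0, 0],
    [0.6, 0, 0, -1, 0, 0, 0],
    [0.6, 0, 0, -1, 0, 0, 0]
  ]
}}

```text
time: 41.15
eef_pos: [0.4256, 0.0228, 0.2881]
tool_rot: [-180.0, 35.0, 173.6]
force: [1.5, 1.1, -0.3]
opening: 0.0573
gripper_force: 0.0
```

{"op": "apply_moves", "data": {
  "series": [
    [0.6, 0, 0, -0.5, 0, 1, 0],
    [0.6, 0, 0, 0, 0, 1, 0],
    [0.6, 0, 0, 0, 0, 1, 0],
    [0.6, 0, 0, 0, 0, 1, 0],
    [0.6, 0, 0, 0, 0, 1, 0],
    [0.6, 0, 0, 0, 0, 1, 0],
    [0.6, 0, 0, 0, 0, 1, 0],
    [0.6, 0, 0, 0, 0, 0, 0]
  ]
}}

```text
time: 41.95
eef_pos: [0.4203, 0.0233, 0.2974]
tool_rot: [-180.0, -0.1, 173.5]
force: [-0.0, -0.8, -0.4]
opening: 0.0571
gripper_force: 0.0
```

Run:
```python
from m import *
from plan import *
s,o=snap("scene"); P=cloud(s); cv2.imwrite("pics/s6.png",cv2.resize(s["color"][140:290,230:430,::-1],None,fx=3,fy=3))
for b in blobs(s,(8,150,120),(18,255,255),12)[0]:
    if abs(b[2][1])<.3 and b[2][0]>.3: print("cap",b[:3],"channel",(b[2]-M)@u+.205,(b[2]-M)@n)
for b in blobs(s,(0,180,120),(5,255,255),15)[0]:
    if b[2][1]>-.4: print("red",b[0],b[1],b[2].round(4))
    if abs(b[2][1])<.05: q=P[b[3]]; print(q.min(0).round(4),q.max(0).round(4),np.median(q,0).round(4))
path([([.60,-0.03,.3],down(173.6))])
```

```text
cap (np.int32(31), array([321., 204.]), array([0.55, 0.01, 0.14])) channel 0.11433462822777657 0.026097174996702485
cap (np.int32(27), array([320.3, 217.4]), array([0.57, 0.01, 0.11])) channel 0.07490164617816836 0.024007842057441272
cap (np.int32(30), array([319.5, 231. ]), array([0.59, 0.  , 0.07])) channel 0.03440723500946058 0.02535217847410331
red 50 [236.1 219.2] [ 0.47 -0.27  0.03]
red 22 [206.7 249.7] [ 0.62 -0.33  0.04]
red 63 [316.4 251.5] [ 0.69 -0.01  0.08]
[ 0.68 -0.03  0.07] [0.69 0.01 0.08] [ 0.69 -0.01  0.08]
red 183 [243.9 270.7] [ 0.73 -0.2   0.06]
now [0.42 0.02 0.3 ] [-180.    -0.   173.5] [ 0.6 -0.8 -0.5] 0.057
->  [ 0.6  -0.03  0.3 ] shift [-7.4  -1.31 -0.1 ] then turn [-0.   -0.   -0.01]
```

View pics/s6.png

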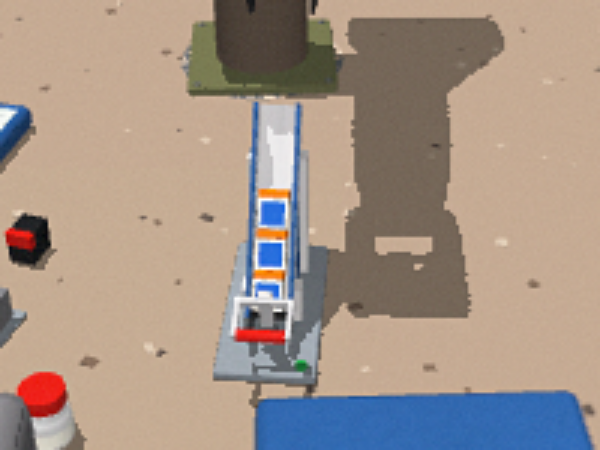

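The crop shows three cartridges end to end, labels up, at (272,213), (270,253) and (267,288); the clamp is still open with its bar at (262,336).

Run:
```python
from plan import *
s,o=snap("top"); P=cloud(s)
q=P[(s["z_map"]>0)&(P[...,0]>.7)&(P[...,0]<.95)&(abs(P[...,1]+.01)<.12)&(P[...,2]>.03)&(P[...,2]<.15)]
print(len(q),q.min(0) if len(q) else "",q.max(0) if len(q) else "")
H=np.array([.6246,.0006,0])
path([(H+.083*h+[0,0,.30],down(173.6)),(H+.083*h+[0,0,.085],down(173.6))])
```

```text
2507 [ 0.79 -0.01  0.03] [0.95 0.11 0.13]
now [0.42 0.02 0.3 ] [-180.     0.   173.5] [ 0.6  0.6 -0.1] 0.057
->  [ 0.71 -0.01  0.3 ] shift [-11.58   0.01  -0.09] then turn [-0.    0.01 -0.01]
->  [ 0.71 -0.01  0.09] shift [ 0.  -0.   8.6] then turn [0. 0. 0.]
```

{"op": "apply_moves", "data": {
  "series": [
    [0, -1, 0, 0, 0, 0, 0],
    [0, -1, 0, 0, 0, 0, 0],
    [0, -1, 0, 0, 0, 0, 0],
    [0, -1, 0, 0, 0, 0, 0],
    [0, -1, 0, 0, 0, 0, 0],
    [0, -1, 0, 0, 0, 0, 0],
    [0, -1, 0, 0, 0, 0, 0],
    [0, -1, 0, 0, 0, 0, 0]
  ]
}}

```text
time: 42.85
eef_pos: [0.6182, 0.0012, 0.2984]
tool_rot: [-180.0, 0.1, 173.6]
force: [0.6, -0.6, 1.1]
opening: 0.0016
gripper_force: 0.0
```

{"op": "apply_moves", "data": {
  "series": [
    [0, -1, 0, 0, 0, 0, 0],
    [0, -1, 0, 0, 0, 0, 0],
    [0, -1, 0, 0, 0, 0, 0],
    [0, -0.6, 0, 1, 0, 0, 0],
    [0, 0, 0, 1, 0, 0, 0],
    [0, 0, 0, 1, 0, 0, 0],
    [0, 0, 0, 1, 0, 0, 0],
    [0, 0, 0, 1, 0, 0, 0]
  ]
}}

```text
time: 43.65
eef_pos: [0.7068, -0.0088, 0.1727]
tool_rot: [-180.0, 0.1, 173.6]
force: [0.4, 0.6, -0.5]
opening: 0.0007
gripper_force: 0.0
```

{"op": "apply_moves", "data": {
  "series": [
    [0, 0, 0, 1, 0, 0, 0],
    [0, 0, 0, 1, 0, 0, 0],
    [0, 0, 0, 1, 0, 0, 0],
    [0, 0, 0, 0.5, 0, 0, 0],
    [0, 0, 0, 0, 0, 0, 0],
    [0, 0, 0, 0, 0, 0, 0]
  ]
}}

```text
time: 44.25
eef_pos: [0.7077, -0.009, 0.0867]
tool_rot: [180.0, 0.1, 173.6]
force: [-0.4, 0.4, 1.4]
opening: 0.0003
gripper_force: 0.0
```

{"op": "apply_moves", "data": {
  "series": [
    [0, 0.2, 0, 0, 0, 0, 0],
    [0, 0.2, 0, 0, 0, 0, 0],
    [0, 0.2, 0, -0.1, 0, 0, 0],
    [0, 0.2, 0, -0.1, 0, 0, 0],
    [0, 0.2, 0, -0.1, 0, 0, 0]
  ]
}}

```text
time: 44.75
eef_pos: [0.6879, -0.0068, 0.0984]
tool_rot: [180.0, 0.9, 173.5]
force: [11.5, -0.6, 6.5]
opening: 0.0009
gripper_force: 5.3
```

{"op": "apply_moves", "data": {
  "series": [
    [0, 0.2, 0, 0, 0, 0, 0],
    [0, 0.2, 0, -0.05, 0, 0, 0],
    [0, 0.2, 0, -0.1, 0, 0, 0],
    [0, 0, 0, 0, 0, 0, 0]
  ]
}}

```text
time: 45.15
eef_pos: [0.6715, -0.005, 0.1026]
tool_rot: [180.0, 0.7, 173.5]
force: [2.7, -0.6, 1.5]
opening: 0.0001
gripper_force: 1.2
```

{"op": "apply_moves", "data": {
  "series": [
    [0, 0.2, 0, -0.05, 0, 0, 0],
    [0, 0.2, 0, -0.05, 0, 0, 0],
    [0, 0, 0, 0, 0, 0, 0],
    [0, 0, 0, 0, 0, 0, 0]
  ]
}}

```text
time: 45.55
eef_pos: [0.6556, -0.0031, 0.0972]
tool_rot: [-180.0, -0.3, 173.6]
force: [0.4, 0.4, -0.4]
opening: 0.0004
gripper_force: 0.0
```

Run:
```python
from m import *
s,o=snap("scene")
for b in blobs(s,(0,180,120),(5,255,255),8)[0]:
    if abs(b[2][1])<.06: print(b[0],b[1],b[2].round(4))
print(o["force"].round(1),o["eef_pos"].round(4))
```

```text
19 [323.1 233.4] [0.6418 0.0134 0.1055]
[ 0.4  0.4 -0.4] [ 0.6556 -0.0031  0.0972]
```

{"op": "apply_moves", "data": {
  "series": [
    [0, -0.5, 0, 0, 0, 0, 0],
    [0, -0.8, 0, 0, 0, 0, 0],
    [0, 0, 0, -1, 0, 0, 0],
    [0, 0, 0, -1, 0, 0, 0],
    [0, 0, 0, -1, 0, 0, 0],
    [0, 0, 0, -1, 0, 0, 0],
    [0.6, 0, 0, -1, 0, 0, 0],
    [0.6, 0, 0, -1, 0, 0, 0]
  ]
}}

```text
time: 46.4
eef_pos: [0.6891, -0.0069, 0.2486]
tool_rot: [-180.0, -0.2, 173.6]
force: [-0.5, -0.5, -0.3]
opening: 0.0118
gripper_force: 0.0
```

Run:
```python
from m import *
from plan import *
s,o=snap("scene"); P=cloud(s); cv2.imwrite("pics/s7.png",cv2.resize(s["color"][140:290,190:390,::-1],None,fx=3,fy=3))
for b in blobs(s,(0,180,120),(5,255,255),8)[0]:
    if abs(b[2][1])<.06 or b[2][1]<-.2 and b[2][0]<.65: print("red",b[0],b[1],b[2].round(4))
for b in blobs(s,(8,150,120),(18,255,255),12)[0]:
    if abs(b[2][1])<.3 and b[2][0]>.3: print("cap",b[1],"channel",(b[2]-M)@u+.205,(b[2]-M)@n)
Q=P[(s["z_map"]>0)&(P[...,2]>.03)&(np.hypot(P[...,0]-.4485,P[...,1]+.2627)<.06)]; print("plug top",len(Q),Q.mean(0).round(4) if len(Q) else"")
path([([.4485,-.2627,.2],down(160))])
```

```text
red 50 [236.1 219.2] [ 0.47 -0.27  0.03]
red 53 [318.3 232.4] [ 0.64 -0.    0.11]
red 22 [206.7 249.7] [ 0.62 -0.33  0.04]
cap [323.  204.1] channel 0.11392478347348785 0.024764702490430435
cap [320.3 217.4] channel 0.07386506810822852 0.024616505564047892
plug top 88 [ 0.45 -0.26  0.04]
now [ 0.69 -0.01  0.25] [180.    0.3 173.6] [ 1.4 -0.1  3.1] 0.0153
->  [ 0.45 -0.26  0.2 ] shift [  8.51 -11.25   2.13] then turn [0.01 0.06 2.71]
```

View pics/s7.png

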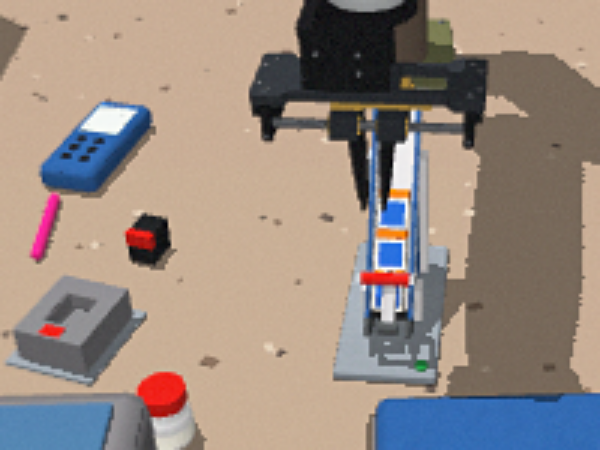

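The clamp bar has come down to crop (385,278), at about 0.11 m, resting on the lowest cartridge. The plug stands at (147,240) with its red end towards the camera, and the socket is empty at (75,325).

{"op": "apply_moves", "data": {
  "series": [
    [0.6, 0.72, -0.95, 0, 0, 0, 0],
    [0.6, 0.72, -0.95, 0, 0, 0, 0],
    [0.6, 0.72, -0.95, 0, 0, 0, 0],
    [0.6, 0.72, -0.95, 0, 0, 0, 0],
    [0.6, 0.72, -0.95, 0, 0, 0, 0],
    [0.6, 0.72, -0.95, 0, 0, 0, 0],
    [0.6, 0.72, -0.95, 0, 0, 0, 0],
    [0.6, 0.72, -0.95, 0, 0, 0, 0]
  ]
}}

```text
time: 47.25
eef_pos: [0.5239, -0.1801, 0.2473]
tool_rot: [180.0, -0.2, 173.6]
force: [0.3, 0.5, -0.0]
opening: 0.0573
gripper_force: 0.0
```

{"op": "apply_moves", "data": {
  "series": [
    [0.6, 0.72, -0.95, 0, 0, 0, 0],
    [0.6, 0.72, -0.95, 0, 0, 0, 0],
    [0.6, 0.72, -0.95, 0, 0, 0, 0],
    [0.6, 0.55, -0.8, 0.6, 0, 0, 1],
    [0.6, 0, 0, 1, 0, 0, 1],
    [0.6, 0, 0, 0, 0, 0, 0.7],
    [0.6, 0, 0, 0, 0, 0, 0],
    [0.6, 0, 0, 0, 0, 0, 0]
  ]
}}

```text
time: 48.05
eef_pos: [0.4478, -0.2625, 0.2085]
tool_rot: [180.0, -0.1, 160.1]
force: [0.3, -0.6, 0.4]
opening: 0.0571
gripper_force: 0.0
```

Run:
```python
from m import *
from plan import *
s,o=snap("wrist"); P=cloud(s,o)
Q=P[(s["z_map"]>0)&(P[...,2]>.034)&(P[...,2]<.042)&(np.hypot(P[...,0]-.4485,P[...,1]+.2627)<.06)]
print(len(Q),Q[:,2].mean(),cv2.minAreaRect((Q[:,:2]*1000).astype(np.float32)))
Q=P[(s["z_map"]>0)&(P[...,2]>.036)&(P[...,2]<.045)&(np.hypot(P[...,0]-.588,P[...,1]+.313)<.06)]
print(len(Q),cv2.minAreaRect((Q[:,:2]*1000).astype(np.float32)) if len(Q) else "")
path([([.4485,-.2627,.041],down(160))])
```

```text
1050 0.03856501782338336 ((447.3432922363281, -263.12493896484375), (29.40154457092285, 40.67565155029297), 69.9051284790039)
1165 ((592.7847290039062, -315.3699035644531), (75.4201431274414, 41.152366638183594), 70.28897094726562)
now [ 0.45 -0.26  0.21] [180.   -0.  160.1] [0.8 0.5 1.3] 0.057
->  [ 0.45 -0.26  0.04] shift [-0.02  0.    6.72] then turn [ 0.   -0.    0.03]
```

{"op": "apply_moves", "data": {
  "series": [
    [0.6, -0.03, 0, 1, 0, 0, 0],
    [0.6, 0, 0, 1, 0, 0, 0],
    [0.6, 0, 0, 1, 0, 0, 0],
    [0.6, 0, 0, 1, 0, 0, 0],
    [0.6, 0, 0, 1, 0, 0, 0],
    [0.6, 0, 0, 1, 0, 0, 0],
    [0.6, 0, 0, 0.6, 0, 0, 0],
    [0.6, 0, 0, 0, 0, 0, 0]
  ]
}}

```text
time: 48.9
eef_pos: [0.4474, -0.2619, 0.042]
tool_rot: [179.9, -0.2, 160.1]
force: [-0.1, -0.4, -1.0]
opening: 0.0573
gripper_force: 0.0
```

{"op": "apply_moves", "data": {
  "series": [
    [0, 0, 0, 0, 0, 0, 0],
    [0, 0, 0, 0, 0, 0, 0],
    [0, 0, 0, 0, 0, 0, 0],
    [0, 0, 0, 0, 0, 0, 0],
    [0, 0, 0, 0, 0, 0, 0],
    [0, 0, 0, 0, 0, 0, 0]
  ]
}}

```text
time: 49.5
eef_pos: [0.4493, -0.2634, 0.0452]
tool_rot: [-180.0, 0.1, 160.1]
force: [-0.2, 1.4, 4.6]
opening: 0.0294
gripper_force: 30.0
```

{"op": "apply_moves", "data": {
  "series": [
    [0, 0, 0, -0.5, 0, 0, 0],
    [0, 0, 0, -1, 0, 0, 0],
    [0, 0, 0, -1, 0, 0, 0],
    [0, -1, 0, 0, 0, 0, 0],
    [0, -1, 0, 0, 0, 0, 0],
    [0, -1, 0, 0, 0, 0, 0],
    [0, -1, 0, 0, 0, 0, 0],
    [0, -1, 0, 0, 0, 0, 0]
  ]
}}

```text
time: 50.3
eef_pos: [0.5668, -0.3058, 0.1068]
tool_rot: [180.0, -0.0, 160.1]
force: [-0.6, -0.0, -0.6]
opening: 0.03
gripper_force: 30.0
```

{"op": "apply_moves", "data": {
  "series": [
    [0, -1, 0, 0, 0, 0, 0],
    [0, 0, 0, 0, 0, 0, 0],
    [0, 0, 0, 0, 0, 0, 0]
  ]
}}

```text
time: 50.6
eef_pos: [0.5893, -0.3139, 0.1064]
tool_rot: [180.0, -0.1, 160.1]
force: [-0.5, -0.0, -1.0]
opening: 0.0296
gripper_force: 30.0
```

Run:
```python
from m import *
from plan import *
s,o=snap("wrist","w8.png"); P=cloud(s,o); ok=s["z_map"]>0
for nm,lo,hi in(("sock",.036,.044),):
    q=P[ok&(P[...,2]>lo)&(P[...,2]<hi)&(np.hypot(P[...,0]-.588,P[...,1]+.313)<.08)]; print(nm,len(q),cv2.minAreaRect((q[:,:2]*1000).astype(np.float32)))
zt=o["eef_pos"][2]-.0435+.038; q=P[ok&(abs(P[...,2]-zt)<.004)&(np.hypot(P[...,0]-.588,P[...,1]+.313)<.04)]; print("plug",len(q),cv2.minAreaRect((q[:,:2]*1000).astype(np.float32)) if len(q) else "")
path([([.5891,-.3137,o["eef_pos"][2]],down(160))])
```

```text
sock 5758 ((579.2626953125, -310.3647155761719), (75.537353515625, 70.93415069580078), 69.80107116699219)
plug 3288 ((584.2677001953125, -312.6611328125), (42.39849853515625, 34.97010803222656), 70.2283706665039)
now [ 0.59 -0.31  0.11] [180.   -0.1 160.1] [ 0.5  0.3 -0.5] 0.0297
->  [ 0.59 -0.31  0.11] shift [-0.01  0.01 -0.  ] then turn [ 0.   -0.02  0.01]
```

View pics/w8.png

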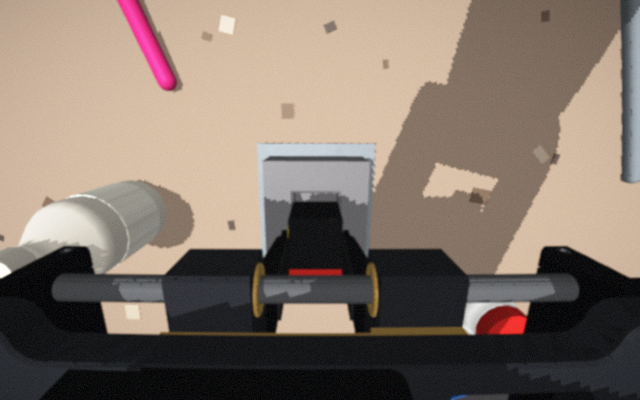

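The wrist view shows the held plug at (315,225) over the hole, square with the socket, red end (315,272) on the mark's side.

{"op": "apply_moves", "data": {
  "series": [
    [0, 0, 0, 0.5, 0, 0, 0],
    [0, 0, 0, 0.3, 0, 0, 0],
    [0, 0, 0, 0, 0, 0, 0],
    [0, 0, 0, 0.15, 0, 0, 0],
    [0, 0, 0, 0.15, 0, 0, 0],
    [0, 0, 0, 0, 0, 0, 0]
  ]
}}

```text
time: 51.25
eef_pos: [0.5892, -0.3139, 0.0781]
tool_rot: [180.0, -0.1, 160.0]
force: [-0.2, -0.2, -0.3]
opening: 0.0298
gripper_force: 30.0
```

{"op": "apply_moves", "data": {
  "series": [
    [0, 0, 0, 0.15, 0, 0, 0],
    [0, 0, 0, 0.15, 0, 0, 0],
    [0, 0, 0, 0.15, 0, 0, 0],
    [0, 0, 0, 0.05, 0, 0, 0],
    [0, 0, 0, 0, 0, 0, 0],
    [0, 0, 0, 0, 0, 0, 0]
  ]
}}

```text
time: 51.85
eef_pos: [0.5896, -0.314, 0.0671]
tool_rot: [180.0, -0.0, 160.1]
force: [-2.1, 2.6, 4.7]
opening: 0.0297
gripper_force: 30.0
```

{"op": "apply_moves", "data": {
  "series": [
    [0, 0, 0, 0.08, 0, 0, 0],
    [0, 0, 0, 0.04, 0, 0, 0],
    [0, 0, 0, 0, 0, 0, 0],
    [0, 0, 0, 0, 0, 0, 0]
  ]
}}

```text
time: 52.25
eef_pos: [0.5897, -0.3141, 0.0671]
tool_rot: [180.0, -0.1, 160.1]
force: [-8.6, 5.3, 17.1]
opening: 0.0298
gripper_force: 30.0
```

{"op": "apply_moves", "data": {
  "series": [
    [0, 0, 0, -0.1, 0, 0, 0],
    [0.6, 0, 0, 0, 0, 0, 0],
    [0.6, 0, 0, 0, 0, 0, 0],
    [0.6, 0, 0, 0, 0, 0, 0],
    [0.6, 0, 0, -0.6, 0, 0, 0],
    [0.6, 0, 0, -1, 0, 0, 0],
    [0.6, 0, 0, -1, 0, 0, 0],
    [0.6, 0, 0, -1, 0, 0, 0]
  ]
}}

```text
time: 53.05
eef_pos: [0.5898, -0.3142, 0.158]
tool_rot: [-180.0, 0.0, 160.1]
force: [-0.6, 0.1, -1.0]
opening: 0.057
gripper_force: 0.0
```

{"op": "apply_moves", "data": {
  "series": [
    [0.6, 0.5, 0, -1, 0, 0, 0],
    [0.6, 0.5, 0, -0.5, 0, 0, 0],
    [0.6, 0, 0, 0, 0, 0, 0],
    [0.6, 0, 0, 0, 0, 0, 0]
  ]
}}

```text
time: 53.45
eef_pos: [0.5663, -0.3058, 0.1942]
tool_rot: [-180.0, 0.1, 160.0]
force: [-0.6, -0.7, 0.6]
opening: 0.0571
gripper_force: 0.0
```

Run:
```python
from m import *
s,o=snap("wrist"); P=cloud(s,o); ok=s["z_map"]>0
for nm,lo,hi in(("plugtop",.053,.068),("socktop",.036,.044)):
    q=P[ok&(P[...,2]>lo)&(P[...,2]<hi)&(np.hypot(P[...,0]-.588,P[...,1]+.3135)<.06)]; print(nm,len(q),q[:,2].mean(),q[:,2].std(),cv2.minAreaRect((q[:,:2]*1000).astype(np.float32)))
for b in blobs(s,(0,150,100),(6,255,255),30,o)[0]: print(b[0],b[1],b[2].round(4))
s2,_=snap("scene")
cv2.imwrite("pics/end.png",cv2.resize(s2["color"][150:300,180:420,::-1],None,fx=3.2,fy=3.2))
```

```text
plugtop 1234 0.06045042919478802 0.001182249175062413 ((587.6514892578125, -314.7040710449219), (29.927000045776367, 40.57649612426758), 69.11483764648438)
socktop 4668 0.04057326216101177 0.0008805847175413274 ((588.546875, -313.6739501953125), (75.20852661132812, 90.5027847290039), 69.71571350097656)
533 [315.2 242.4] [ 0.6079 -0.3225  0.0599]
```

View pics/end.png

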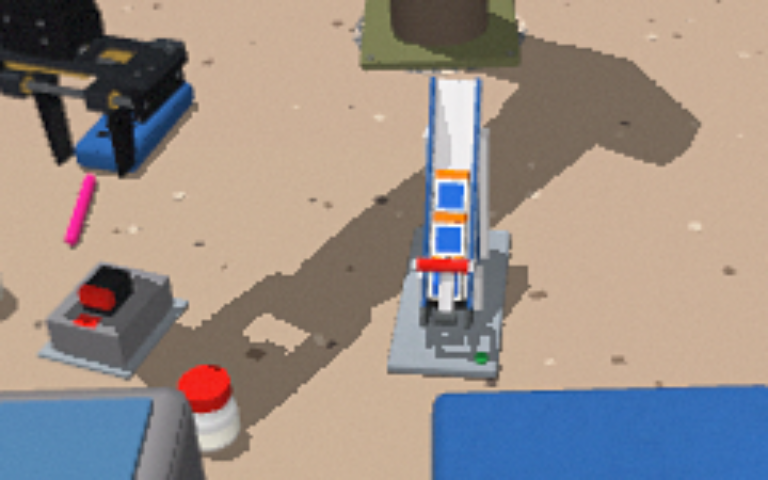

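The final view shows the plug home at (105,290) with its red end at the mark; its top is 20 mm above the socket, as it should be when seated. Three cartridges lie in the chute under the clamp bar (443,265), and nothing else has moved.

```bash
python3 -c "
from h import *
print(hand_in())"
```

```text
the job is handed in; nothing more can be done
None
```

The job is handed in: the three cartridges present are in the chute, foot first with labels up, the clamp rests on the lowest one, and the plug is fully home with its red end at the mark.

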